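# Fresh battery for the marbling bath's air pump

### The arm

A 7-joint arm with a two-finger parallel gripper is mounted at the origin on the work surface. World frame = base frame: x ahead of the robot, y to its left, z up, the work surface at z = 0. Lengths are in mm, angles in rad, forces in N, time in s.
With the tool pointing down it reaches from about 400 to 875 mm from the base axis. Payload 4.4 kg.
Tool frame: the origin (TCP) lies at the very end of the fingers, on their centre line; the grasp point (between the pads) lies 19 mm behind it; z points along the fingers, y is the direction in which the jaws open and shut (so a half turn about z gives the same grasp; the last joint's range is limited). The gripper opens to 85 mm and grips with 20 to 120 N. Pads are 22 mm wide; open, the fingers measure 114 mm over their backs; the gripper's body (76 mm by 85 mm) begins 54 mm behind the grasp point. The pads swing forward as they close: fully open they stand 13 mm farther back than shut.
Start: joints at [-1.412, 0.628, 0.038, 1.517, -0.027, 0.996, -0.02], TCP at [144.866, 633.666, 204.013] pointing down, gripper open.
Joint ranges: [-3.06, 3.06], [-0.37, 2.12], [-1.25, 1.32], [0.18, 2.47], [-1.1, 4.24], [0.23, 1.98], [-2.94, 2.94]. Speed limits (rad/s): [2.57, 2.57, 3.14, 3.14, 3.14, 3.14, 3.14].

### API

Orientations are given as [roll, pitch, yaw] about the fixed x, y, z axes, in that order (R = Rz(yaw) Ry(pitch) Rx(roll)).
In Python, from cell import read_state, get_image, calibration, finish_job gives the robot as it stands. The module is installed in compiled form; this text tells all that it offers.
- The arm moves only by the tool apply_moves, never from a script. Its argument "increments" is a list of rows, each an object of numbers: "tx", "ty", "tz": the shift along the world's x, y, z in m; "rx", "ry", "rz": the turn, a rotation vector about the world's x, y, z in units of 5 degrees (1.0 is 5 degrees); "claw": the finger opening in m, from 0 to 0.0854. In form: [{"tx": .., "ty": .., "tz": .., "rx": .., "ry": .., "rz": .., "claw": ..}, ...]. A call has 1 to 12 rows; each row is the pose to reach, as a shift and turn from the pose commanded when the call began; what a row does not reach only later rows make up. A row lasts 1/10 s, in which the tool goes at most 50 mm and 8.59 degrees, less where a joint would pass 70% of its speed; a pose out of reach is approached as far as the arm can. A call with a gripper value outside its range is refused whole. The fingers move at their own pace and stop on an object; the grip force is fixed at half the most. Time passes only in rows, so rows that repeat a pose let the fingers close. It gives the time, the measured TCP pose, the force and the opening at its end, in the units of the state.
- read_state(): the state, without advancing time (a new reading comes with each control period).
- get_image(name): name is "scene" or "top"; returns the picture (384x512x3 uint8, red, green, blue); there is no depth.
- calibration(name): a dict with "camera_matrix" (3x3 intrinsics, pixels), "origin" and "attitude" of the camera in the world. Camera axes: x right, y up, looking along -z (the intrinsics and any distortion apply to the point x, -y, -z); pixel columns grow to the right and rows downward; lengths in mm; the calibration is good to about 2 mm. A picture is of the moment at which its call begins. calibration takes no time and is no camera call.
- finish_job(): hands the job in, once; it reports no verdict.
The state is a dict: "clock": time; "qpos": joint angles; "qd": joint speeds; "tau": joint torques, N m; "eef_pos": TCP position; "tool_rot": TCP orientation; "force": force on the tool from outside, world axes, zero at the start; "torque": the same for the moment, N m; "width": finger opening in mm.
Only numpy, scipy, OpenCV 4.12 (cv2) and the standard library are available. Lean on these libraries where they do the work, as an engineer would, in place of code of your own. Each camera call takes 0.05 s, during which the arm holds its last target. There are 200 camera calls.

### The job

The cordless air pump needs its charged battery. With the putty knife pry the orange battery cover up at its front slot (use the blade, not the fingers, to get it up) and open it, lay the knife back flat on the blue mat and let go of it, then plug the green pack fully home in the socket inside, foot down, and shut the cover over it completely. Leave the red (empty) pack where it stands.

Things in the scene. Friction and masses are not known exactly. Their poses are not given: they have to be found in the camera images.
- pump: cordless air pump, fixed: grey open-topped battery bay, outer 106 (x) x 146 (y) x 95 mm high, walls 8 mm; behind it (+x) a blue motor drum, 72 mm high, reaching 140 mm behind the bay's middle. Origin: centre of the bay's underside, on the bench; x points from slotted front to hinge, z up. Inside, a black socket block 40 mm high; above it the bay is free, 90 (x) x 130 (y) mm
- slot (a point): middle of the pry slot at the outer face of the bay's front wall: an opening 86 mm wide (y) and 9 mm high (86 to 95 mm above the bench) between the wall's lowered top edge and the cover's underside; blade goes in along the pump's +x. The wall is 8 mm thick. Axes as the pump's
- socket (a point): centre of the mouth of the rectangular socket hole, 40 mm above the bench, 4 mm in front of the bay's middle; hole 63 (x) x 47 (y) mm, 28 mm deep, chamfered 3 mm, closed at the bottom. Axes as the pump's
- hinge (a point): middle of the cover's hinge axis (along the pump's y), at the bay's rear top edge, 95 mm above the bench, 53 mm behind the bay's middle. Axes as the pump's
- cover (a joint): angle of the orange battery cover, a plate 106 x 146 x 6 mm with three thin black ribs on its back, flush with the bay's outer faces, its underside at the hinge height: 0 shut, grows as its front edge swings up and back towards +x, stop at 1.7 rad; the hinge is stiff, the cover stays at any angle
- cover_lip (a point): middle of the cover's front lower edge (106 mm from the hinge axis)
- knife: putty knife 200 mm long, lies on the mat: white handle 110 x 18 (y) x 24 mm (z), steel blade 95 mm long, 26 mm wide, 2.5 mm thick, leaving the handle's front at mid height (12 mm above the handle's underside). Origin: centre of the handle's underside; +x towards the blade tip, z up; 110 g
- knife_grip (a point): good grip point near the centre of mass, in the handle 30 mm ahead of its middle, 12 mm above its underside; 115 mm behind the tip
- knife_tip (a point): middle of the blade's tip edge, 145 mm ahead of the handle's middle
- knife_mid (a point): middle of the knife's whole length, 45 mm ahead of the handle's middle, at the level of the handle's underside
- mat: blue mat 300 (x) x 180 (y) x 4 mm fixed on the bench. Origin: centre of its underside
- full_pack: charged battery pack, grey with GREEN upper half, stands upright: 60 (x) x 44 (y) x 72 mm high, about 0.3 kg. Origin: centre of its underside (the foot that plugs in). Fits either way round
- empty_pack: empty battery pack, same size, RED upper half; bystander
Mind the look-alikes: they are no part of the job. Of the things shaped like the knife, the white one is meant.

How it is judged:
By the outcome, as a careful person would: the job done as asked, in the order asked, and still so for the second after the job is handed in, with the robot touching nothing.
It also fails if it takes over 72 s, if anything falls off the work surface, if the arm or the gripper's body presses on something with over 40 N, if the wrist force passes 120 N, or if a joint passes its speed limit or range.

## Working session

There is one attempt and no reset: what is moved stays moved. The work goes in short steps, Python scripts to look and compute and a tool call to move; the robot and the scene stay as the last step left them, time stands still between calls to the robot, and variables do not carry over. Pictures are saved under pics/ and viewed, about 8 in all and at most 12, crops included, and the job is handed in when it is done.

Besides the shell and the picture viewer there is one more tool, called after "Request:" in YAML: its name, and indented under it one key for each argument. apply_moves: Moves the arm, as the interface text tells. Its arguments: {"type":"object","properties":{"increments":{"type":"array"}},"required":["increments"]}

```bash
ls; mkdir -p pics; python3 - <<'E'
from cell import *
import cv2,numpy as np
s=read_state();print(s)
for n in("scene","top"):
    im=get_image(n);cv2.imwrite(f"pics/{n}0.png",im[:,:,::-1]);print(n,calibration(n))
a=[cv2.imread(f"pics/{n}0.png") for n in("scene","top")]
cv2.imwrite("pics/both0.png",cv2.resize(np.hstack(a),(800,300)))
E
```

```text
pics
{'clock': 0.0, 'qpos': array([-1.41180778,  0.62933105,  0.03845982,  1.51837264, -0.02700383,
        0.99626206, -0.02003039]), 'qd': array([-0.00060073, -0.00093036,  0.00115571,  0.00032879, -0.00113262,
       -0.00022303,  0.00037544]), 'tau': array([-6.67113709e-04, -5.63398540e+01,  1.22636843e+00, -1.93438804e+01,
        1.10927687e-02,  1.08393034e-02, -4.18325342e-06]), 'eef_pos': array([144.7186443 , 633.00365941, 203.09772634]), 'tool_rot': array([-3.13973831e+00,  3.09289893e-05,  2.91675711e+00]), 'force': array([-0.40125756, -0.01783491, -0.1043934 ]), 'torque': array([-0.03965966,  0.02220834, -0.04888917]), 'width': 85.7057459255296}
scene {'camera_matrix': array([[427.22084977,   0.        , 252.74859999],
       [  0.        , 427.22084977, 192.27477785],
       [  0.        ,   0.        ,   1.        ]]), 'origin': array([1503.7714953 ,  172.75735278, 1140.88546927]), 'attitude': array([ 0.82546519, -0.0170037 ,  1.84985073])}
top {'camera_matrix': array([[406.27068501,   0.        , 252.88909146],
       [  0.        , 406.27068501, 193.56821911],
       [  0.        ,   0.        ,   1.        ]]), 'origin': array([ 204.86986072, -141.14461527, 1308.8399209 ]), 'attitude': array([ 0.17886776,  0.01601324, -1.59826506])}
```

View pics/scene0.png

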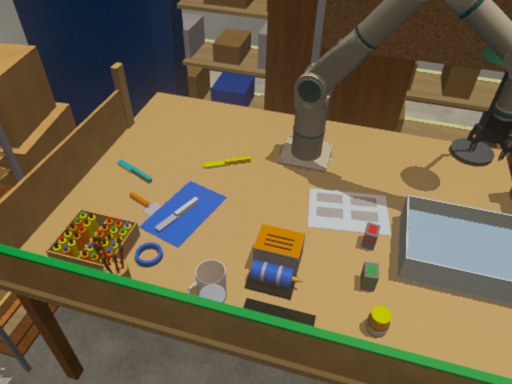

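View pics/top0.png

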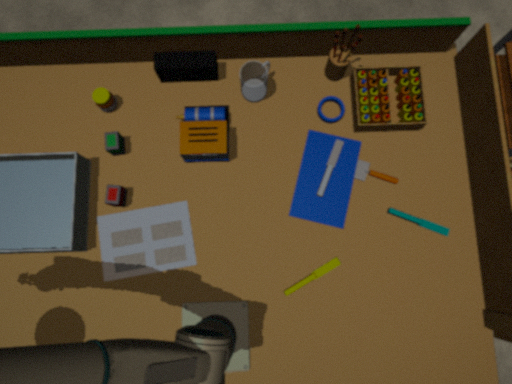

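The top view shows the white knife on the blue mat at about (330,165). The look-alikes are the orange scraper (375,175), the yellow one (312,277) and the teal one (418,221). The pump's orange cover is at (204,138), the green pack at (114,143) and the red pack at (116,195). The white knife on the mat fits the description, so I'll measure it and confirm in a crop.

```bash
cat > h.py <<'E'
from cell import *
import cv2,numpy as np
from scipy.spatial.transform import Rotation as Ro
def cam(n):
    c=calibration(n);return c["camera_matrix"],c["origin"],Ro.from_euler("xyz",c["attitude"]).as_matrix()
def ray(n,px):
    K,o,R=cam(n);px=np.atleast_2d(px).astype(float)
    d=np.c_[(px[:,0]-K[0,2])/K[0,0],-(px[:,1]-K[1,2])/K[1,1],-np.ones(len(px))]
    return o,d@R.T
def onz(n,px,z):
    o,d=ray(n,px);return o+d*((z-o[2])/d[:,2])[:,None]
def proj(n,p):
    K,o,R=cam(n);q=(np.atleast_2d(p)-o)@R
    return np.c_[K[0,0]*q[:,0]/-q[:,2]+K[0,2],K[1,1]*-q[:,1]/-q[:,2]+K[1,2]]
def snap(n,name):
    im=get_image(n)[:,:,::-1].copy();cv2.imwrite(f"pics/{name}.png",im);return im
def hsvmask(im,lo,hi,roi=None):
    m=cv2.inRange(cv2.cvtColor(im,cv2.COLOR_BGR2HSV),np.array(lo),np.array(hi))
    if roi:
        r=np.zeros_like(m);x0,y0,x1,y1=roi;r[y0:y1,x0:x1]=255;m&=r
    return m
def big(m):
    c,_=cv2.findContours(m,cv2.RETR_EXTERNAL,cv2.CHAIN_APPROX_NONE);return max(c,key=cv2.contourArea)[:,0,:]
def rectz(n,cnt,z):
    p=onz(n,cnt,z)[:,:2].astype(np.float32);return cv2.minAreaRect(p)
E
python3 - <<'E'
from h import *
t=cv2.imread("pics/top0.png");s=cv2.imread("pics/scene0.png")
def show(lbl,n,im,lo,hi,roi,z):
    c=big(hsvmask(im,lo,hi,roi));r=rectz(n,c,z);print(lbl,n,len(c),np.round(r[0],1),np.round(r[1],1),round(r[2],1))
B=((100,120,60),(125,255,255));O=((8,150,120),(22,255,255));W=((0,0,150),(180,70,255));G=((50,100,50),(85,255,255));Rd=((0,150,80),(6,255,255))
for n,im,roi in (("top",t,{"mat":(285,125,365,232),"cov":(175,105,235,165),"k":(310,135,350,200),"g":(100,125,130,160),"r":(100,180,130,210)}),
                 ("scene",s,{"mat":(140,180,230,245),"cov":(245,220,310,270),"k":(150,190,205,235),"g":(358,258,385,292),"r":(360,218,385,250)})):
    show("mat",n,im,*B,roi["mat"],4);show("cov",n,im,*O,roi["cov"],101);show("knife",n,im,*W,roi["k"],20)
    show("g",n,im,*G,roi["g"],60);show("r",n,im,*Rd,roi["r"],60)
for p in([144,633,204],[0,0,0]):print(proj("top",p),proj("scene",p))
a=cv2.resize(t[120:235,285:405],None,fx=4,fy=4,interpolation=cv2.INTER_CUBIC)
b=cv2.resize(t[95:215,90:170],None,fx=2,fy=2); c=cv2.resize(s[180:250,135:235],None,fx=3,fy=3,interpolation=cv2.INTER_CUBIC)
d=cv2.resize(t[95:170,170:245],None,fx=3,fy=3,interpolation=cv2.INTER_CUBIC)
o=np.zeros((470,800,3),np.uint8);o[:460,:480]=a;o[:210,485:785]=c;o[225:450,485:710]=d
cv2.imwrite("pics/crop0.png",o)
E
```

```text
mat top 271 [ 487.2 -365.4] [175.7 295.8] 74.5
cov top 155 [607.4  28. ] [ 96.6 144.1] 0.3Traceback (most recent call last):
  File "<stdin>", line 8, in <module>
  File "<stdin>", line 4, in show
  File "h.py", line 23, in big
    c,_=cv2.findContours(m,cv2.RETR_EXTERNAL,cv2.CHAIN_APPROX_NONE);return max(c,key=cv2.contourArea)[:,0,:]
                                                                           ~~~^^^^^^^^^^^^^^^^^^^^^^^
ValueError: max() iterable argument is empty
```

```bash
python3 - <<'E'
from h import *
t=cv2.imread("pics/top0.png");s=cv2.imread("pics/scene0.png")
print(t[165,327],t[148,335],t[182,324],s[213,178])
def show(lbl,n,im,lo,hi,roi,z):
    m=hsvmask(im,lo,hi,roi)
    if not m.any(): print(lbl,n,"none");return
    c=big(m);r=rectz(n,c,z);print(lbl,n,len(c),np.round(r[0],1),np.round(r[1],1),round(r[2],1),c.min(0),c.max(0))
B=((100,120,60),(125,255,255));O=((8,150,120),(22,255,255));W=((0,0,100),(180,85,255));G=((45,90,30),(85,255,255));Rd=((0,150,60),(6,255,255))
for n,im,roi in (("top",t,{"mat":(285,125,365,232),"cov":(175,105,235,165),"k":(310,135,350,200),"g":(100,125,130,160),"r":(100,180,130,210)}),
                 ("scene",s,{"mat":(140,180,230,245),"cov":(245,220,310,270),"k":(150,190,205,235),"g":(358,258,385,292),"r":(360,218,385,250)})):
    show("mat",n,im,*B,roi["mat"],4);show("cov",n,im,*O,roi["cov"],101);show("knife",n,im,*W,roi["k"],18)
    show("g",n,im,*G,roi["g"],72);show("r",n,im,*Rd,roi["r"],72)
a=cv2.resize(t[120:235,285:405],None,fx=4,fy=4,interpolation=cv2.INTER_CUBIC)
c=cv2.resize(s[180:250,135:235],None,fx=3,fy=3,interpolation=cv2.INTER_CUBIC)
d=cv2.resize(t[95:170,170:245],None,fx=3,fy=3,interpolation=cv2.INTER_CUBIC)
o=np.zeros((470,800,3),np.uint8);o[:460,:480]=a;o[:210,485:785]=c;o[225:450,485:710]=d
cv2.imwrite("pics/crop0.png",o)
E
```

```text
[93 81 75] [108 111 114] [129 126 119] [147 154 154]
mat top 271 [ 487.2 -365.4] [175.7 295.8] 74.5 [290 131] [360 227]
cov top 155 [607.4  28. ] [ 96.6 144.1] 0.3 [178 122] [224 152]
knife top 120 [ 518.9 -378.9] [ 26.5 196.4] 66.4 [317 140] [343 195]
g top 35 [616.4 320. ] [40.6 25.7] 1.9 [107 134] [115 146]
r top 35 [442.6 310.8] [25.2 34.8] 88.3 [108 188] [116 199]
mat scene 172 [ 489.1 -364.7] [176.4 294.7] 74.4 [140 182] [225 244]
cov scene 135 [608.4  23.4] [147.6 109.2] 89.3 [253 224] [304 258]
knife scene 91 [ 516.6 -377.4] [ 33.5 208. ] 67.3 [155 197] [197 230]
g scene 34 [616.2 319.4] [38.6 24.7] 4.5 [367 264] [375 274]
r scene 26 [441.9 311. ] [25.7 36.7] 82.0 [368 225] [377 233]
```

View pics/crop0.png

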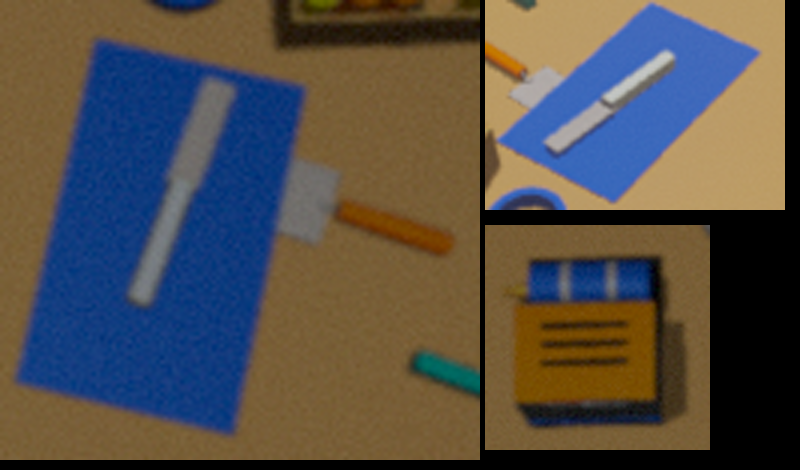

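The crop confirms the white knife on the mat: handle (18 mm) towards the robot, wide blade at the far end (+x, slightly −y), heading about −23.5°. The mat and cover sizes agree with the text. The pump's yaw is about 0 and its slotted front faces the robot. The grip point is at about (504,−372). Moving off.

Request:
apply_moves:
  increments:
    - {"tx": 0.04, "ty": -0.03}
    - {"tx": 0.08, "ty": -0.06}
    - {"tx": 0.12, "ty": -0.09}
    - {"tx": 0.16, "ty": -0.12}
    - {"tx": 0.2, "ty": -0.15}
    - {"tx": 0.24, "ty": -0.19}
    - {"tx": 0.27, "ty": -0.23}
    - {"tx": 0.3, "ty": -0.27}
    - {"tx": 0.33, "ty": -0.31}
    - {"tx": 0.35, "ty": -0.35}
    - {"tx": 0.37, "ty": -0.395}
    - {"tx": 0.38, "ty": -0.44}

```text
$.increments[0]: bad value
```

Request:
apply_moves:
  increments:
    - {"tx": 0, "ty": -0.05, "rz": -0.3}
    - {"tx": 0, "ty": -0.1, "rz": -0.5}
    - {"tx": 0, "ty": -0.15, "rz": -0.8}
    - {"tx": 0, "ty": -0.2, "rz": -1.0}
    - {"tx": 0, "ty": -0.25, "rz": -1.3}
    - {"tx": 0, "ty": -0.3, "rz": -1.5}
    - {"tx": -0.01, "ty": -0.35, "rz": -1.8}
    - {"tx": -0.01, "ty": -0.4, "rz": -2.1}
    - {"tx": -0.015, "ty": -0.45, "rz": -2.1}
    - {"tx": -0.02, "ty": -0.5, "rz": -2.1}
    - {"tx": -0.02, "ty": -0.55, "rz": -2.1}
    - {"tx": -0.02, "ty": -0.56, "rz": -2.1}

```text
$.increments[0]: bad value
```

Request:
apply_moves:
  increments:
    - {"tx": 0.04, "ty": -0.03, "tz": 0.0, "rx": 0.0, "ry": 0.0, "rz": 0.0, "claw": 0.085}
    - {"tx": 0.08, "ty": -0.06, "tz": 0.0, "rx": 0.0, "ry": 0.0, "rz": 0.0, "claw": 0.085}
    - {"tx": 0.16, "ty": -0.12, "tz": 0.0, "rx": 0.0, "ry": 0.0, "rz": 0.0, "claw": 0.085}
    - {"tx": 0.2, "ty": -0.15, "tz": 0.0, "rx": 0.0, "ry": 0.0, "rz": 0.0, "claw": 0.085}
    - {"tx": 0.24, "ty": -0.19, "tz": 0.0, "rx": 0.0, "ry": 0.0, "rz": 0.0, "claw": 0.085}
    - {"tx": 0.27, "ty": -0.23, "tz": 0.0, "rx": 0.0, "ry": 0.0, "rz": 0.0, "claw": 0.085}
    - {"tx": 0.3, "ty": -0.27, "tz": 0.0, "rx": 0.0, "ry": 0.0, "rz": 0.0, "claw": 0.085}
    - {"tx": 0.33, "ty": -0.31, "tz": 0.0, "rx": 0.0, "ry": 0.0, "rz": 0.0, "claw": 0.085}
    - {"tx": 0.35, "ty": -0.35, "tz": 0.0, "rx": 0.0, "ry": 0.0, "rz": 0.0, "claw": 0.085}
    - {"tx": 0.37, "ty": -0.395, "tz": 0.0, "rx": 0.0, "ry": 0.0, "rz": 0.0, "claw": 0.085}
    - {"tx": 0.38, "ty": -0.44, "tz": 0.0, "rx": 0.0, "ry": 0.0, "rz": 0.0, "claw": 0.085}
    - {"tx": 0.38, "ty": -0.46, "tz": 0.0, "rx": 0.0, "ry": 0.0, "rz": 0.0, "claw": 0.085}

```text
clock: 1.3
eef_pos: [522.6, 184.2, 203.7]
tool_rot: [-3.142, 0.0, 2.917]
force: [1.1, 0.3, 0.1]
width: 85.2
```

Request:
apply_moves:
  increments:
    - {"tx": 0.0, "ty": -0.1, "tz": 0.0, "rx": 0.0, "ry": 0.0, "rz": -0.5, "claw": 0.085}
    - {"tx": 0.0, "ty": -0.2, "tz": 0.0, "rx": 0.0, "ry": 0.0, "rz": -1.0, "claw": 0.085}
    - {"tx": 0.0, "ty": -0.3, "tz": 0.0, "rx": 0.0, "ry": 0.0, "rz": -2.0, "claw": 0.085}
    - {"tx": 0.0, "ty": -0.4, "tz": 0.0, "rx": 0.0, "ry": 0.0, "rz": -2.1, "claw": 0.085}
    - {"tx": -0.021, "ty": -0.546, "tz": 0.0, "rx": 0.0, "ry": 0.0, "rz": -2.1, "claw": 0.085}
    - {"tx": -0.021, "ty": -0.546, "tz": 0.0, "rx": 0.0, "ry": 0.0, "rz": -2.1, "claw": 0.085}
    - {"tx": -0.021, "ty": -0.546, "tz": 0.0, "rx": 0.0, "ry": 0.0, "rz": -2.1, "claw": 0.085}
    - {"tx": -0.021, "ty": -0.546, "tz": 0.0, "rx": 0.0, "ry": 0.0, "rz": -2.1, "claw": 0.085}
    - {"tx": -0.021, "ty": -0.546, "tz": 0.0, "rx": 0.0, "ry": 0.0, "rz": -2.1, "claw": 0.085}
    - {"tx": -0.021, "ty": -0.546, "tz": -0.05, "rx": 0.0, "ry": 0.0, "rz": -2.1, "claw": 0.06}
    - {"tx": -0.021, "ty": -0.546, "tz": -0.1, "rx": 0.0, "ry": 0.0, "rz": -2.1, "claw": 0.06}
    - {"tx": -0.021, "ty": -0.546, "tz": -0.15, "rx": 0.0, "ry": 0.0, "rz": -2.1, "claw": 0.06}

```text
clock: 2.5
eef_pos: [501.1, -354.5, 91.4]
tool_rot: [-3.139, 0.004, 2.729]
force: [0.3, -0.3, -0.3]
width: 60.1
```

```bash
python3 - <<'E'
from h import *
t=cv2.imread("pics/top0.png");s=cv2.imread("pics/scene0.png")
# knife axis & ends; views before the arm arrived
for n,im,roi in(("top",t,(310,135,350,200)),("scene",s,(150,190,205,235))):
    c=big(hsvmask(im,(0,0,100),(180,85,255),roi));p=onz(n,c,17)[:,:2]
    vx,vy,x0,y0=cv2.fitLine(p.astype(np.float32),cv2.DIST_L2,0,.01,.01).ravel()
    d=np.array([vx,vy])*np.sign(vx);o=np.array([x0,y0]);u=(p-o)@d;v=(p-o)@[-d[1],d[0]]
    print(n,"ang",np.degrees(np.arctan2(d[1],d[0])),"tip",o+d*u.max(),"tail",o+d*u.min(),"len",np.ptp(u),"grip",o+d*(u.max()-115))
    for a in range(0,200,25):
        k=(u-u.min()>=a)&(u-u.min()<a+25);print(a,v[k].min().round(1),v[k].max().round(1),end=" | ")
    print()
# pump cover corners
for n,im,roi in(("top",t,(175,105,235,165)),("scene",s,(245,220,310,270))):
    m=hsvmask(im,(8,110,40),(24,255,255),roi)
    p=onz(n,big(m),101)[:,:2];r=cv2.minAreaRect(p.astype(np.float32));print(n,np.round(r[0],1),np.round(r[1],1),r[2]);print(cv2.boxPoints(r).round(1).tolist())
E
```

```text
top ang -23.445007 tip [ 609.17695017 -418.30650155] tail [ 428.87953608 -340.11663597] len 196.52178463872667 grip [ 503.67107631 -372.55160187]
0 -9.7 9.4 | 25 -9.6 9.5 | 50 -9.6 9.6 | 75 -9.5 9.8 | 100 -12.9 12.9 | 125 -13.2 13.4 | 150 -13.2 12.8 | 175 -13.1 13.2 | 
scene ang -22.026983 tip [ 612.21387176 -416.88407422] tail [ 419.12575194 -338.76560897] len 208.29190466886936 grip [ 505.60803024 -373.75410468]
0 -14.0 16.7 | 25 -15.4 17.5 | 50 -15.6 17.1 | 75 -15.8 16.2 | 100 -16.9 16.5 | 125 -14.4 15.3 | 150 -14.6 14.9 | 175 -15.9 14.0 | 
top [616.3  18.8] [186.3 194.1] 88.90050506591797
[[517.5, -72.5], [711.5, -76.19999694824219], [715.0999755859375, 110.0999984741211], [521.0999755859375, 113.80000305175781]]
scene [621.3  22.5] [203.4 211.2] 16.752206802368164
[[493.5, 94.4000015258789], [554.4000244140625, -107.9000015258789], [749.0999755859375, -49.29999923706055], [688.2999877929688, 153.0]]
```

Request:
apply_moves:
  increments:
    - {"tx": 0.0, "ty": -0.001, "tz": -0.02, "rx": 0.0, "ry": 0.0, "rz": 0.0, "claw": 0.05}
    - {"tx": 0.0, "ty": -0.001, "tz": -0.035, "rx": 0.0, "ry": 0.0, "rz": 0.0, "claw": 0.05}
    - {"tx": 0.0, "ty": -0.001, "tz": -0.047, "rx": 0.0, "ry": 0.0, "rz": 0.0, "claw": 0.05}
    - {"tx": 0.0, "ty": -0.001, "tz": -0.047, "rx": 0.0, "ry": 0.0, "rz": 0.0, "claw": 0.05}
    - {"tx": 0.0, "ty": -0.001, "tz": -0.047, "rx": 0.0, "ry": 0.0, "rz": 0.0, "claw": 0.03}
    - {"tx": 0.0, "ty": -0.001, "tz": -0.047, "rx": 0.0, "ry": 0.0, "rz": 0.0, "claw": 0.0}
    - {"tx": 0.0, "ty": -0.001, "tz": -0.047, "rx": 0.0, "ry": 0.0, "rz": 0.0, "claw": 0.0}
    - {"tx": 0.0, "ty": -0.001, "tz": -0.047, "rx": 0.0, "ry": 0.0, "rz": 0.0, "claw": 0.0}
    - {"tx": 0.0, "ty": -0.001, "tz": -0.047, "rx": 0.0, "ry": 0.0, "rz": 0.0, "claw": 0.0}
    - {"tx": 0.0, "ty": -0.001, "tz": -0.047, "rx": 0.0, "ry": 0.0, "rz": 0.0, "claw": 0.0}

```text
clock: 3.5
eef_pos: [501.4, -350.3, 44.7]
tool_rot: [-3.142, 0.0, 2.734]
force: [-0.1, -0.7, -0.4]
width: -0.1
```

```bash
python3 - <<'E'
from h import *
t=cv2.imread("pics/top0.png");s=cv2.imread("pics/scene0.png")
for n,im,roi in(("top",t,(175,105,235,165)),("scene",s,(245,220,310,270))):
  for lo in ((8,150,120),(8,180,60),(8,200,90)):
    m=cv2.morphologyEx(hsvmask(im,lo,(22,255,255),roi),cv2.MORPH_OPEN,np.ones((3,3)))
    p=onz(n,big(m),101)[:,:2];r=cv2.minAreaRect(p.astype(np.float32));print(n,lo,np.round(r[0],1),np.round(r[1],1),round(r[2],1),p.min(0).round(),p.max(0).round())
print(t[105:170,200].tolist()[::1][10:60:2])
E
```

```text
top (8, 150, 120) [573.8  -5.4] [56.3 25.7] 88.1 [560. -33.] [588.  22.]
top (8, 180, 60) [607.4  22.8] [145.8 103.7] 88.2 [553. -50.] [662.  94.]
top (8, 200, 90) [607.4  23.5] [101.8 141. ] 0.0 [556. -47.] [658.  94.]
scene (8, 150, 120) [608.5  23.4] [147.5 109.3] 89.5 [554. -50.] [664.  97.]
scene (8, 180, 60) [608.3  23.4] [106.7 145.3] 0.3 [555. -49.] [662.  96.]
scene (8, 200, 90) [607.8  23.5] [144.  104.3] 89.3 [556. -49.] [661.  95.]
[[132, 67, 23], [121, 58, 17], [97, 48, 28], [36, 67, 99], [0, 72, 120], [0, 74, 121], [3, 48, 78], [7, 51, 78], [0, 76, 123], [7, 51, 81], [3, 51, 78], [1, 79, 121], [0, 56, 91], [0, 40, 66], [0, 78, 120], [0, 76, 120], [1, 85, 124], [0, 82, 124], [0, 79, 122], [28, 61, 102], [37, 38, 41], [18, 25, 20], [47, 20, 15], [48, 47, 54], [47, 87, 114]]
```

Request:
apply_moves:
  increments:
    - {"tx": 0.0025, "ty": -0.0225, "tz": 0.0, "rx": 0.0, "ry": 0.0, "rz": 0.0, "claw": 0.05}
    - {"tx": 0.0025, "ty": -0.0225, "tz": 0.0, "rx": 0.0, "ry": 0.0, "rz": 0.0, "claw": 0.05}
    - {"tx": 0.0025, "ty": -0.0225, "tz": 0.0, "rx": 0.0, "ry": 0.0, "rz": 0.0, "claw": 0.05}
    - {"tx": 0.0025, "ty": -0.0225, "tz": 0.0, "rx": 0.0, "ry": 0.0, "rz": 0.0, "claw": 0.05}
    - {"tx": 0.0025, "ty": -0.0225, "tz": -0.0385, "rx": 0.0, "ry": 0.0, "rz": 0.0, "claw": 0.05}
    - {"tx": 0.0025, "ty": -0.0225, "tz": -0.0385, "rx": 0.0, "ry": 0.0, "rz": 0.0, "claw": 0.05}
    - {"tx": 0.0025, "ty": -0.0225, "tz": -0.0385, "rx": 0.0, "ry": 0.0, "rz": 0.0, "claw": 0.05}

```text
clock: 4.2
eef_pos: [503.2, -371.5, 5.7]
tool_rot: [3.141, -0.003, 2.734]
force: [-0.8, -0.3, -1.5]
width: 50.4
```

Request:
apply_moves:
  increments:
    - {"tx": 0.0, "ty": 0.0, "tz": 0.0, "rx": 0.0, "ry": 0.0, "rz": 0.0, "claw": 0.0}
    - {"tx": 0.0, "ty": 0.0, "tz": 0.0, "rx": 0.0, "ry": 0.0, "rz": 0.0, "claw": 0.0}
    - {"tx": 0.0, "ty": 0.0, "tz": 0.0, "rx": 0.0, "ry": 0.0, "rz": 0.0, "claw": 0.0}
    - {"tx": 0.0, "ty": 0.0, "tz": 0.0, "rx": 0.0, "ry": 0.0, "rz": 0.0, "claw": 0.0}
    - {"tx": 0.0, "ty": 0.0, "tz": 0.0, "rx": 0.0, "ry": 0.0, "rz": 0.0, "claw": 0.0}
    - {"tx": 0.0, "ty": 0.0, "tz": 0.0, "rx": 0.0, "ry": 0.0, "rz": 0.0, "claw": 0.0}
    - {"tx": 0.0, "ty": 0.0, "tz": 0.04, "rx": 0.0, "ry": 0.0, "rz": 0.0, "claw": 0.0}
    - {"tx": 0.0, "ty": 0.0, "tz": 0.1, "rx": 0.0, "ry": 0.0, "rz": 0.0, "claw": 0.0}
    - {"tx": 0.0, "ty": 0.0, "tz": 0.14, "rx": 0.0, "ry": 0.0, "rz": 0.0, "claw": 0.0}
    - {"tx": 0.0, "ty": 0.0, "tz": 0.14, "rx": 0.0, "ry": 0.0, "rz": 0.0, "claw": 0.0}

```text
clock: 5.2
eef_pos: [508.0, -376.2, 153.5]
tool_rot: [-3.139, 0.014, 2.733]
force: [0.7, -0.6, 0.8]
width: -0.1
```

```bash
python3 - <<'E'
from h import *
t=snap("top","top1");s=snap("scene","scene1")
p=[read_state()["eef_pos"],[504,-372.5,16],[609,-418,16]];print(read_state()["eef_pos"],read_state()["width"],proj("top",p).round(),proj("scene",p).round())
a=cv2.resize(t[100:260,270:400],(390,480),interpolation=cv2.INTER_CUBIC);b=cv2.resize(s[120:280,110:240],(390,480),interpolation=cv2.INTER_CUBIC)
cv2.imwrite("pics/c1.png",np.hstack([a,b]))
E
```

```text
[ 504.54830137 -373.25173274  147.57736441] 0.20832834506381814 [[335. 161.]
 [328. 172.]
 [340. 140.]] [[176. 185.]
 [180. 211.]
 [156. 229.]]
```

View pics/c1.png

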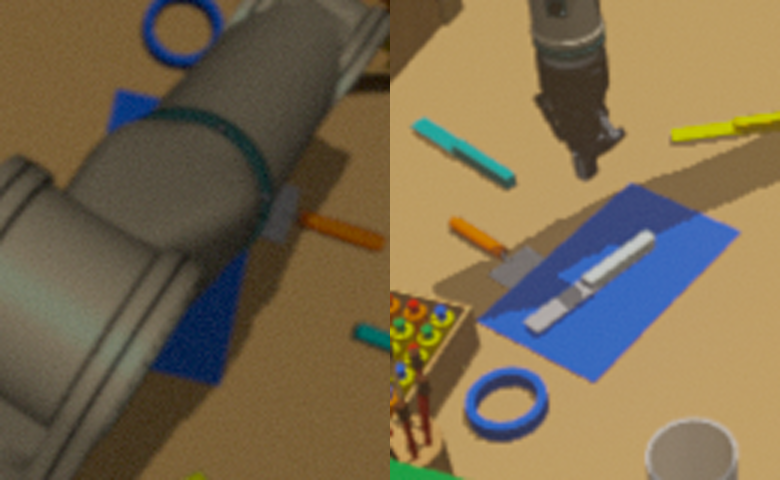

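```bash
python3 - <<'E'
from h import *
s=cv2.imread("pics/scene1.png");st=read_state();R=Ro.from_euler("xyz",st["tool_rot"]).as_matrix();e=st["eef_pos"]
x0,y0,x1,y1=130,110,220,240
a=cv2.resize(s[y0:y1,x0:x1],None,fx=6,fy=6,interpolation=cv2.INTER_CUBIC)[:, :540]
a=a[:600]; b=a.copy()
for k in(0,-19,-73):
  for y in(-42,0,42):
    q=((proj("scene",e+R@[0,y,k])[0]-[x0,y0]+.5)*6).astype(int);cv2.circle(b,tuple(int(v) for v in q),4,(0,0,255) if y==0 else (0,255,0),-1)
g=cv2.convertScaleAbs(a[:, :],alpha=1.8,beta=20)
cv2.imwrite("pics/c2.png",np.hstack([g[:,150:450],b[:,150:450]]))
E
```

```text
(no output)
```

View pics/c2.png

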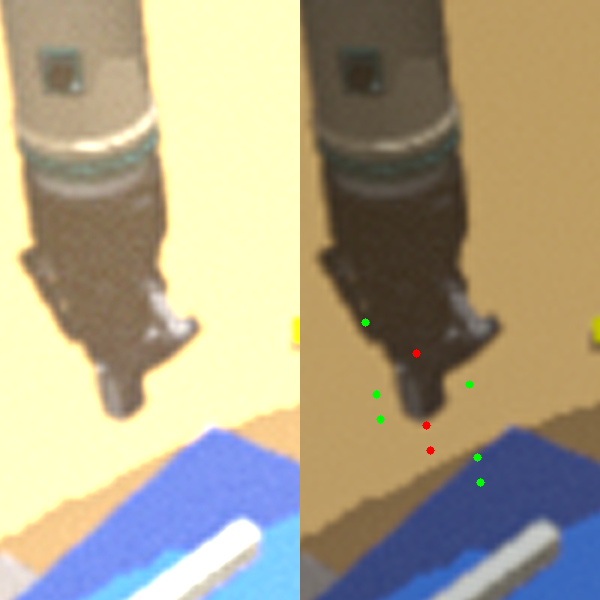

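```bash
python3 - <<'E'
from h import *
e=read_state()["eef_pos"];p0=proj("scene",e)[0]
print(p0, [ (proj("scene",e+np.array(d))[0]-p0).round(2) for d in([0,0,20],[-20,0,0],[0,20,0])], (np.array([420-0,415])/6+[130+25-50,110]))
E
```

```text
[176.1855041  184.58904411] [array([-0.61, -4.33]), array([ 2.29, -3.62]), array([5.34, 1.13])] [175.         179.16666667]
```

Request:
apply_moves:
  increments:
    - {"tx": 0.0, "ty": 0.0, "tz": -0.03, "rx": 0.0, "ry": 0.0, "rz": 0.0, "claw": 0.05}
    - {"tx": 0.0, "ty": 0.0, "tz": -0.07, "rx": 0.0, "ry": 0.0, "rz": 0.0, "claw": 0.05}
    - {"tx": 0.0, "ty": 0.0, "tz": -0.11, "rx": 0.0, "ry": 0.0, "rz": 0.0, "claw": 0.05}
    - {"tx": 0.0, "ty": 0.0, "tz": -0.138, "rx": 0.0, "ry": 0.0, "rz": 0.0, "claw": 0.05}
    - {"tx": 0.0, "ty": 0.0, "tz": -0.143, "rx": 0.0, "ry": 0.0, "rz": 0.0, "claw": 0.05}
    - {"tx": 0.0, "ty": 0.0, "tz": -0.146, "rx": 0.0, "ry": 0.0, "rz": 0.0, "claw": 0.05}
    - {"tx": 0.0, "ty": 0.0, "tz": -0.148, "rx": 0.0, "ry": 0.0, "rz": 0.0, "claw": 0.05}

```text
clock: 6.0
eef_pos: [504.3, -373.2, -1.4]
tool_rot: [-3.141, 0.001, 2.733]
force: [0.7, 0.4, -0.3]
width: 50.3
```

Request:
apply_moves:
  increments:
    - {"tx": 0.0, "ty": 0.0, "tz": -0.005, "rx": 0.0, "ry": 0.0, "rz": 0.0, "claw": 0.05}
    - {"tx": 0.0, "ty": 0.0, "tz": -0.01, "rx": 0.0, "ry": 0.0, "rz": 0.0, "claw": 0.05}
    - {"tx": 0.0, "ty": 0.0, "tz": -0.014, "rx": 0.0, "ry": 0.0, "rz": 0.0, "claw": 0.05}
    - {"tx": 0.0, "ty": 0.0, "tz": -0.014, "rx": 0.0, "ry": 0.0, "rz": 0.0, "claw": 0.05}

```text
clock: 6.4
eef_pos: [503.6, -372.6, -16.2]
tool_rot: [3.141, -0.001, 2.734]
force: [-0.2, -0.1, -0.1]
width: 49.9
```

Request:
apply_moves:
  increments:
    - {"tx": 0.0, "ty": 0.0, "tz": -0.002, "rx": 0.0, "ry": 0.0, "rz": 0.0, "claw": 0.0}
    - {"tx": 0.0, "ty": 0.0, "tz": -0.002, "rx": 0.0, "ry": 0.0, "rz": 0.0, "claw": 0.0}
    - {"tx": 0.0, "ty": 0.0, "tz": -0.002, "rx": 0.0, "ry": 0.0, "rz": 0.0, "claw": 0.0}
    - {"tx": 0.0, "ty": 0.0, "tz": -0.002, "rx": 0.0, "ry": 0.0, "rz": 0.0, "claw": 0.0}
    - {"tx": 0.0, "ty": 0.0, "tz": -0.002, "rx": 0.0, "ry": 0.0, "rz": 0.0, "claw": 0.0}

```text
clock: 6.9
eef_pos: [503.9, -372.9, -17.8]
tool_rot: [-3.141, 0.0, 2.733]
force: [0.2, 0.3, 1.8]
width: 16.7
```

Gripped: the width stops at 16.7. The fingers' real end is about 25 mm above the reported TCP z, so I'll use blade height = reading + 33.8. Lift, turn to +x and carry to the pump's front.

Request:
apply_moves:
  increments:
    - {"tx": 0.0, "ty": 0.0, "tz": 0.05, "rx": 0.0, "ry": 0.0, "rz": 0.0, "claw": 0.0}
    - {"tx": 0.0, "ty": 0.0, "tz": 0.1, "rx": 0.0, "ry": 0.0, "rz": 0.0, "claw": 0.0}
    - {"tx": 0.0, "ty": 0.04, "tz": 0.125, "rx": 0.0, "ry": 0.0, "rz": 0.5, "claw": 0.0}
    - {"tx": 0.0, "ty": 0.08, "tz": 0.125, "rx": 0.0, "ry": 0.0, "rz": 1.0, "claw": 0.0}
    - {"tx": -0.01, "ty": 0.12, "tz": 0.125, "rx": 0.0, "ry": 0.0, "rz": 2.0, "claw": 0.0}
    - {"tx": -0.02, "ty": 0.16, "tz": 0.125, "rx": 0.0, "ry": 0.0, "rz": 3.0, "claw": 0.0}
    - {"tx": -0.03, "ty": 0.2, "tz": 0.125, "rx": 0.0, "ry": 0.0, "rz": 4.0, "claw": 0.0}
    - {"tx": -0.04, "ty": 0.24, "tz": 0.125, "rx": 0.0, "ry": 0.0, "rz": 4.7, "claw": 0.0}
    - {"tx": -0.055, "ty": 0.28, "tz": 0.125, "rx": 0.0, "ry": 0.0, "rz": 4.7, "claw": 0.0}
    - {"tx": -0.07, "ty": 0.32, "tz": 0.125, "rx": 0.0, "ry": 0.0, "rz": 4.7, "claw": 0.0}
    - {"tx": -0.084, "ty": 0.36, "tz": 0.125, "rx": 0.0, "ry": 0.0, "rz": 4.7, "claw": 0.0}
    - {"tx": -0.084, "ty": 0.396, "tz": 0.125, "rx": 0.0, "ry": 0.0, "rz": 4.7, "claw": 0.0}

```text
clock: 8.1
eef_pos: [416.8, 24.7, 107.0]
tool_rot: [-3.142, -0.003, -3.139]
force: [0.6, -0.7, -1.1]
width: 16.5
```

Lower the blade to slot height (reading 56), still 20 mm in front of the slot, and check the blade in a picture.

Request:
apply_moves:
  increments:
    - {"tx": 0.0, "ty": -0.001, "tz": -0.03, "rx": 0.0, "ry": 0.0, "rz": 0.0, "claw": 0.0}
    - {"tx": 0.0, "ty": -0.001, "tz": -0.051, "rx": 0.0, "ry": 0.0, "rz": 0.0, "claw": 0.0}
    - {"tx": 0.0, "ty": -0.001, "tz": -0.051, "rx": 0.0, "ry": 0.0, "rz": 0.0, "claw": 0.0}
    - {"tx": 0.0, "ty": -0.001, "tz": -0.051, "rx": 0.0, "ry": 0.0, "rz": 0.0, "claw": 0.0}

```text
clock: 8.5
eef_pos: [419.6, 22.0, 56.1]
tool_rot: [-3.141, -0.001, -3.14]
force: [0.9, 1.0, 0.2]
width: 16.9
```

```bash
python3 - <<'E'
from h import *
t=snap("top","top2");s=snap("scene","scene2");e=read_state()["eef_pos"];print(e)
tip=np.array([e[0]+115,e[1],e[2]+33.8]);print(tip)
P=[tip+[0,13,0],tip+[0,-13,0],tip+[-95,13,0],tip+[-95,-13,0],[554.8,23.4-43,86],[554.8,23.4+43,86],[554.8,23.4-43,95],[554.8,23.4+43,95],tip+[0,0,0]]
o=[]
for n,im,(x0,y0,x1,y1) in(("top",t,(165,100,245,200)),("scene",s,(240,170,320,270))):
    a=cv2.resize(im[y0:y1,x0:x1],None,fx=5,fy=5,interpolation=cv2.INTER_CUBIC);
    for i,q in enumerate(proj(n,P)):
        c=(0,0,255) if i<4 else (0,255,0);cv2.circle(a,tuple(int(v) for v in (q-[x0,y0]+.5)*5),2,c,-1)
    o.append(cv2.convertScaleAbs(a,alpha=1.5,beta=10))
cv2.imwrite("pics/c3.png",np.hstack(o))
E
```

```text
[420.49826188  21.92055857  56.82265279]
[535.49826188  21.92055857  90.62265279]
```

View pics/c3.png

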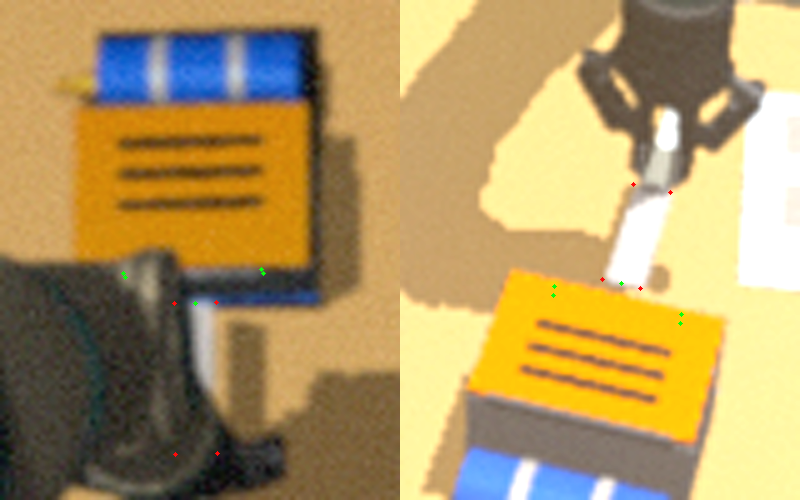

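The picture shows the knife held straight, blade pointing at the slot's middle (scene crop tip at about (630,288)). Inserting slowly.

Request:
apply_moves:
  increments:
    - {"tx": 0.008, "ty": 0.0, "tz": 0.0, "rx": 0.0, "ry": 0.0, "rz": 0.0, "claw": 0.0}
    - {"tx": 0.016, "ty": 0.0, "tz": 0.0, "rx": 0.0, "ry": 0.0, "rz": 0.0, "claw": 0.0}
    - {"tx": 0.021, "ty": 0.0, "tz": 0.0, "rx": 0.0, "ry": 0.0, "rz": 0.0, "claw": 0.0}
    - {"tx": 0.026, "ty": 0.0, "tz": 0.0, "rx": 0.0, "ry": 0.0, "rz": 0.0, "claw": 0.0}

```text
clock: 9.0
eef_pos: [446.9, 22.2, 56.3]
tool_rot: [3.142, 0.001, -3.14]
force: [-0.7, -0.7, -0.6]
width: 16.5
```

Request:
apply_moves:
  increments:
    - {"tx": 0.005, "ty": 0.0, "tz": 0.0, "rx": 0.0, "ry": 0.0, "rz": 0.0, "claw": 0.0}
    - {"tx": 0.01, "ty": 0.0, "tz": 0.0, "rx": 0.0, "ry": 0.0, "rz": 0.0, "claw": 0.0}
    - {"tx": 0.016, "ty": 0.0, "tz": 0.0, "rx": 0.0, "ry": 0.0, "rz": 0.0, "claw": 0.0}
    - {"tx": 0.022, "ty": 0.0, "tz": 0.0, "rx": 0.0, "ry": 0.0, "rz": 0.0, "claw": 0.0}
    - {"tx": 0.022, "ty": 0.0, "tz": 0.0, "rx": 0.0, "ry": 0.0, "rz": 0.0, "claw": 0.0}

```text
clock: 9.5
eef_pos: [469.2, 22.3, 56.0]
tool_rot: [3.142, 0.001, -3.14]
force: [-1.0, -0.4, -0.7]
width: 16.8
```

Request:
apply_moves:
  increments:
    - {"tx": 0.0015, "ty": 0.0, "tz": -0.0037, "rx": 0.0, "ry": -0.5, "rz": 0.0, "claw": 0.0}
    - {"tx": 0.003, "ty": 0.0, "tz": -0.0075, "rx": 0.0, "ry": -1.0, "rz": 0.0, "claw": 0.0}
    - {"tx": 0.0045, "ty": 0.0, "tz": -0.0112, "rx": 0.0, "ry": -1.5, "rz": 0.0, "claw": 0.0}
    - {"tx": 0.006, "ty": 0.0, "tz": -0.015, "rx": 0.0, "ry": -2.0, "rz": 0.0, "claw": 0.0}
    - {"tx": 0.0075, "ty": 0.0, "tz": -0.0187, "rx": 0.0, "ry": -2.5, "rz": 0.0, "claw": 0.0}
    - {"tx": 0.009, "ty": 0.0, "tz": -0.0225, "rx": 0.0, "ry": -3.0, "rz": 0.0, "claw": 0.0}
    - {"tx": 0.0105, "ty": 0.0, "tz": -0.0262, "rx": 0.0, "ry": -3.5, "rz": 0.0, "claw": 0.0}
    - {"tx": 0.012, "ty": 0.0, "tz": -0.03, "rx": 0.0, "ry": -4.0, "rz": 0.0, "claw": 0.0}
    - {"tx": 0.012, "ty": 0.0, "tz": -0.03, "rx": 0.0, "ry": -4.0, "rz": 0.0, "claw": 0.0}

```text
clock: 10.4
eef_pos: [488.2, -71.3, 87.9]
tool_rot: [3.07, 0.246, -3.05]
force: [2.4, 2.1, -3.0]
width: 16.6
```

The arm strayed (y −71, z 88), which must be a reach or joint-limit problem. I'll look before doing anything else.

```bash
python3 - <<'E'
from h import *
t=snap("top","top3");s=snap("scene","scene3");st=read_state();print(st["qpos"].round(3),st["eef_pos"],st["tool_rot"],st["force"])
o=[]
for im,(x0,y0,x1,y1) in((t,(165,100,245,200)),(s,(240,160,320,260))):
    o.append(cv2.convertScaleAbs(cv2.resize(im[y0:y1,x0:x1],None,fx=5,fy=5,interpolation=cv2.INTER_CUBIC),alpha=1.4,beta=5))
cv2.imwrite("pics/c4.png",np.hstack(o))
E
```

```text
[ 0.1    0.545  0.135  2.271 -1.099  0.233  2.94 ] [489.33118875 -73.68269537  89.93927758] [ 3.07379754  0.25002621 -3.05320694] [ 0.23790372 -0.50240954 -1.0647192 ]
```

View pics/c4.png

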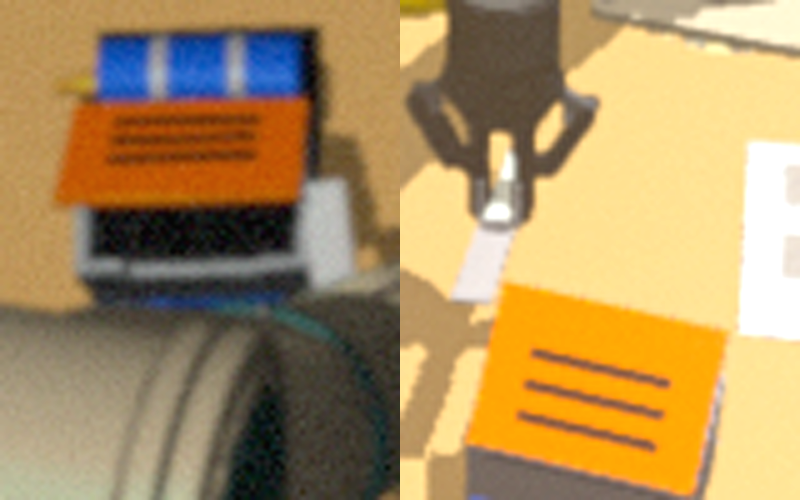

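Although the arm ran into joint limits, the blade lifted the cover (top crop: lip at y≈205, bay open) and slid out on the −y side. I'll work out the cover angle and the turn back to tool-down.

```bash
cat >> h.py <<'E'
PX,PY=607.8,23.4
def lip(th,y=0,r=106,n=0): return np.array([PX+53-r*np.cos(th)+n*-np.sin(th)*-1*0,PY+y,95+r*np.sin(th)])
def rv(target=(np.pi,0,np.pi)):
    s=read_state();return ((Ro.from_euler("xyz",target)*Ro.from_euler("xyz",s["tool_rot"]).inv()).as_rotvec(degrees=True)/5).round(2)
E
python3 - <<'E'
from h import *
print(rv(),read_state()["eef_pos"])
for th in np.arange(.3,1.3,.1):
    print(round(th,1),((proj("top",[lip(th,-73),lip(th,73)])-[165,100]+.5)*5).round().tolist(),((proj("scene",[lip(th,-73),lip(th,73)])-[240,160]+.5)*5).round().tolist())
E
```

```text
[-0.9   2.83 -1.1 ] [489.33118875 -73.68269537  89.93927758]
0.3 [[306.0, 246.0], [65.0, 253.0]] [[111.0, 299.0], [330.0, 347.0]]
0.4 [[304.0, 235.0], [62.0, 243.0]] [[110.0, 293.0], [330.0, 341.0]]
0.5 [[303.0, 223.0], [58.0, 231.0]] [[108.0, 287.0], [331.0, 336.0]]
0.6 [[301.0, 209.0], [55.0, 217.0]] [[106.0, 284.0], [330.0, 332.0]]
0.7 [[300.0, 195.0], [53.0, 202.0]] [[104.0, 281.0], [330.0, 330.0]]
0.8 [[299.0, 179.0], [50.0, 186.0]] [[101.0, 281.0], [329.0, 330.0]]
0.9 [[298.0, 162.0], [48.0, 170.0]] [[98.0, 282.0], [328.0, 331.0]]
1.0 [[296.0, 144.0], [45.0, 152.0]] [[95.0, 284.0], [326.0, 334.0]]
1.1 [[295.0, 126.0], [44.0, 134.0]] [[91.0, 288.0], [324.0, 339.0]]
1.2 [[294.0, 107.0], [42.0, 115.0]] [[87.0, 294.0], [322.0, 346.0]]
```

Request:
apply_moves:
  increments:
    - {"tx": 0.0, "ty": 0.0, "tz": 0.015, "rx": -0.2, "ry": 0.7, "rz": -0.3, "claw": 0.0}
    - {"tx": 0.0, "ty": 0.0, "tz": 0.035, "rx": -0.45, "ry": 1.4, "rz": -0.55, "claw": 0.0}
    - {"tx": -0.005, "ty": 0.0, "tz": 0.06, "rx": -0.7, "ry": 2.1, "rz": -0.8, "claw": 0.0}
    - {"tx": -0.015, "ty": 0.0, "tz": 0.08, "rx": -0.9, "ry": 2.83, "rz": -1.1, "claw": 0.0}
    - {"tx": -0.03, "ty": 0.0, "tz": 0.08, "rx": -0.9, "ry": 2.83, "rz": -1.1, "claw": 0.0}
    - {"tx": -0.045, "ty": 0.02, "tz": 0.08, "rx": -0.9, "ry": 2.83, "rz": -1.1, "claw": 0.0}
    - {"tx": -0.045, "ty": 0.06, "tz": 0.08, "rx": -0.9, "ry": 2.83, "rz": -1.1, "claw": 0.0}
    - {"tx": -0.045, "ty": 0.096, "tz": 0.08, "rx": -0.9, "ry": 2.83, "rz": -1.1, "claw": 0.0}
    - {"tx": -0.045, "ty": 0.096, "tz": 0.08, "rx": -0.9, "ry": 2.83, "rz": -1.1, "claw": 0.0}
    - {"tx": -0.045, "ty": 0.096, "tz": 0.08, "rx": -0.9, "ry": 2.83, "rz": -1.1, "claw": 0.0}

```text
clock: 11.5
eef_pos: [444.3, 28.1, 168.4]
tool_rot: [3.138, -0.003, -3.129]
force: [-0.0, -0.5, -0.6]
width: 16.6
```

```bash
python3 - <<'E'
from h import *
st=read_state();print(st["qpos"].round(3),st["eef_pos"].round(1),rv(),st["width"])
E
```

```text
[-0.682  0.515  0.813  2.116 -0.563  0.741  2.082] [444.3  28.1 168.4] [-0.04 -0.04 -0.14] 16.60918212118084
```

Request:
apply_moves:
  increments:
    - {"tx": 0.0, "ty": -0.005, "tz": -0.04, "rx": 0.0, "ry": 0.0, "rz": -0.1, "claw": 0.0}
    - {"tx": 0.0, "ty": -0.005, "tz": -0.072, "rx": 0.0, "ry": 0.0, "rz": -0.1, "claw": 0.0}
    - {"tx": 0.0, "ty": -0.005, "tz": -0.072, "rx": 0.0, "ry": 0.0, "rz": -0.1, "claw": 0.0}
    - {"tx": 0.025, "ty": -0.005, "tz": -0.072, "rx": 0.0, "ry": 0.0, "rz": -0.1, "claw": 0.0}
    - {"tx": 0.045, "ty": -0.005, "tz": -0.072, "rx": 0.0, "ry": 0.0, "rz": -0.1, "claw": 0.0}
    - {"tx": 0.057, "ty": -0.005, "tz": -0.072, "rx": 0.0, "ry": 0.0, "rz": -0.1, "claw": 0.0}
    - {"tx": 0.065, "ty": -0.005, "tz": -0.07, "rx": 0.0, "ry": 0.0, "rz": -0.1, "claw": 0.0}
    - {"tx": 0.073, "ty": -0.005, "tz": -0.066, "rx": 0.0, "ry": 0.0, "rz": -0.1, "claw": 0.0}
    - {"tx": 0.08, "ty": -0.005, "tz": -0.06, "rx": 0.0, "ry": 0.0, "rz": -0.1, "claw": 0.0}
    - {"tx": 0.08, "ty": -0.005, "tz": -0.06, "rx": 0.0, "ry": 0.0, "rz": -0.1, "claw": 0.0}

```text
clock: 12.5
eef_pos: [526.6, 20.9, 110.0]
tool_rot: [3.139, 0.001, 3.14]
force: [-0.5, -1.4, -1.9]
width: 16.7
```

```bash
python3 - <<'E'
from h import *
t=snap("top","top4");s=snap("scene","scene4");st=read_state();print(st["qpos"].round(3),st["eef_pos"].round(1),rv(),st["force"])
o=[]
for im,(x0,y0,x1,y1) in((t,(165,80,245,180)),(s,(240,140,320,240))):
    o.append(cv2.convertScaleAbs(cv2.resize(im[y0:y1,x0:x1],None,fx=5,fy=5,interpolation=cv2.INTER_CUBIC),alpha=1.4,beta=5))
cv2.imwrite("pics/c5.png",np.hstack(o))
E
```

```text
[-0.536  0.694  0.701  1.967 -0.675  0.727  2.147] [526.2  21.1 109.6] [-0.04  0.01  0.01] [-0.22090435  0.12844012 -1.1196285 ]
```

View pics/c5.png

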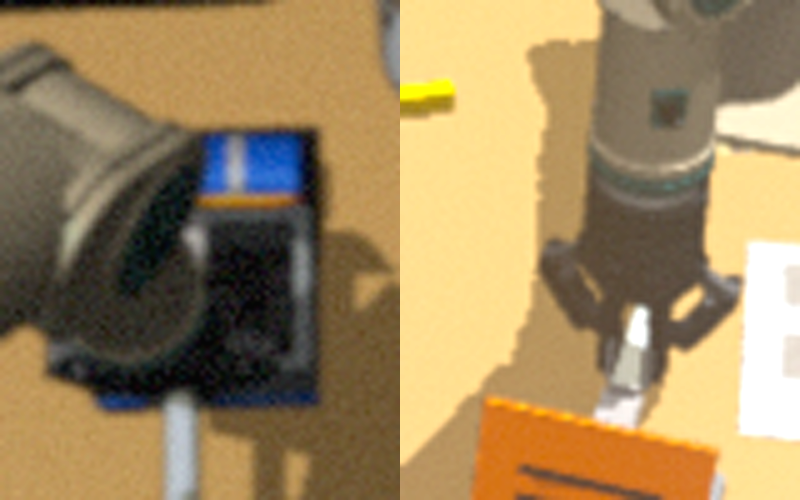

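The cover is now at about 1.25 rad, with the blade tip on its underside. Pushing on to about 1.5, then backing out.

Request:
apply_moves:
  increments:
    - {"tx": 0.006, "ty": 0.0, "tz": 0.01, "rx": 0.0, "ry": 0.0, "rz": 0.0, "claw": 0.0}
    - {"tx": 0.012, "ty": 0.0, "tz": 0.02, "rx": 0.0, "ry": 0.0, "rz": 0.0, "claw": 0.0}
    - {"tx": 0.017, "ty": 0.0, "tz": 0.022, "rx": 0.0, "ry": 0.0, "rz": 0.0, "claw": 0.0}
    - {"tx": 0.021, "ty": 0.0, "tz": 0.022, "rx": 0.0, "ry": 0.0, "rz": 0.0, "claw": 0.0}
    - {"tx": 0.021, "ty": 0.0, "tz": 0.022, "rx": 0.0, "ry": 0.0, "rz": 0.0, "claw": 0.0}
    - {"tx": -0.02, "ty": 0.0, "tz": 0.022, "rx": 0.0, "ry": 0.0, "rz": 0.0, "claw": 0.0}
    - {"tx": -0.06, "ty": 0.0, "tz": 0.022, "rx": 0.0, "ry": 0.0, "rz": 0.0, "claw": 0.0}
    - {"tx": -0.08, "ty": -0.03, "tz": 0.022, "rx": 0.0, "ry": 0.0, "rz": 0.0, "claw": 0.0}
    - {"tx": -0.08, "ty": -0.07, "tz": 0.02, "rx": 0.0, "ry": 0.0, "rz": -0.5, "claw": 0.0}
    - {"tx": -0.08, "ty": -0.11, "tz": 0.02, "rx": 0.0, "ry": 0.0, "rz": -1.5, "claw": 0.0}
    - {"tx": -0.07, "ty": -0.15, "tz": 0.02, "rx": 0.0, "ry": 0.0, "rz": -2.5, "claw": 0.0}
    - {"tx": -0.07, "ty": -0.15, "tz": 0.02, "rx": 0.0, "ry": 0.0, "rz": -2.5, "claw": 0.0}

```text
clock: 13.8
eef_pos: [456.8, -136.3, 129.9]
tool_rot: [-3.139, 0.005, 2.913]
force: [-0.4, 1.2, -0.9]
width: 16.7
```

Request:
apply_moves:
  increments:
    - {"tx": 0.01, "ty": -0.045, "tz": 0.0, "rx": 0.0, "ry": 0.0, "rz": -0.8, "claw": 0.0}
    - {"tx": 0.02, "ty": -0.09, "tz": 0.0, "rx": 0.0, "ry": 0.0, "rz": -1.6, "claw": 0.0}
    - {"tx": 0.03, "ty": -0.135, "tz": 0.0, "rx": 0.0, "ry": 0.0, "rz": -2.2, "claw": 0.0}
    - {"tx": 0.04, "ty": -0.18, "tz": 0.0, "rx": 0.0, "ry": 0.0, "rz": -2.2, "claw": 0.0}
    - {"tx": 0.047, "ty": -0.22, "tz": -0.02, "rx": 0.0, "ry": 0.0, "rz": -2.2, "claw": 0.0}
    - {"tx": 0.047, "ty": -0.236, "tz": -0.06, "rx": 0.0, "ry": 0.0, "rz": -2.2, "claw": 0.0}
    - {"tx": 0.047, "ty": -0.236, "tz": -0.1, "rx": 0.0, "ry": 0.0, "rz": -2.2, "claw": 0.0}
    - {"tx": 0.047, "ty": -0.236, "tz": -0.12, "rx": 0.0, "ry": 0.0, "rz": -2.2, "claw": 0.0}
    - {"tx": 0.047, "ty": -0.236, "tz": -0.12, "rx": 0.0, "ry": 0.0, "rz": -2.2, "claw": 0.0}
    - {"tx": 0.047, "ty": -0.236, "tz": -0.12, "rx": 0.0, "ry": 0.0, "rz": -2.2, "claw": 0.0}

```text
clock: 14.8
eef_pos: [502.1, -365.1, 9.1]
tool_rot: [3.139, -0.002, 2.73]
force: [-0.0, -1.4, -0.3]
width: 16.4
```

```bash
python3 - <<'E'
from h import *
st=read_state();print(st["eef_pos"].round(1),rv((np.pi,0,2.733)),st["force"],st["width"])
s=snap("scene","scene5")
c=big(hsvmask(s,(0,0,110),(180,85,255),(140,180,205,240)));print(c.min(0),c.max(0))
e=st["eef_pos"];d=np.array([.917,-.398,0])
for k in(115,20):print(k,proj("scene",e+d*k+[0,0,33.8]).round(1))
E
```

```text
[ 502.1 -365.1    9.1] [-0.04 -0.    0.03] [-0.04767151 -1.39458569 -0.3121001 ] 16.396257440658104
[156 204] [181 225]
115 [[157.5 223.6]]
20 [[177.5 209. ]]
```

Request:
apply_moves:
  increments:
    - {"tx": 0.002, "ty": -0.006, "tz": -0.01, "rx": 0.0, "ry": 0.0, "rz": 0.0, "claw": 0.0}
    - {"tx": 0.002, "ty": -0.006, "tz": -0.018, "rx": 0.0, "ry": 0.0, "rz": 0.0, "claw": 0.0}
    - {"tx": 0.002, "ty": -0.006, "tz": -0.022, "rx": 0.0, "ry": 0.0, "rz": 0.0, "claw": 0.0}
    - {"tx": 0.002, "ty": -0.006, "tz": -0.0255, "rx": 0.0, "ry": 0.0, "rz": 0.0, "claw": 0.0}
    - {"tx": 0.002, "ty": -0.006, "tz": -0.0255, "rx": 0.0, "ry": 0.0, "rz": 0.0, "claw": 0.0}

```text
clock: 15.35
eef_pos: [503.4, -370.4, -17.2]
tool_rot: [3.138, -0.003, 2.73]
force: [0.7, -0.7, -0.9]
width: 17.1
```

Request:
apply_moves:
  increments:
    - {"tx": 0.0, "ty": 0.0, "tz": 0.0, "rx": 0.0, "ry": 0.0, "rz": 0.0, "claw": 0.025}
    - {"tx": 0.0, "ty": 0.0, "tz": 0.0, "rx": 0.0, "ry": 0.0, "rz": 0.0, "claw": 0.05}
    - {"tx": 0.0, "ty": 0.0, "tz": 0.0, "rx": 0.0, "ry": 0.0, "rz": 0.0, "claw": 0.06}
    - {"tx": 0.0, "ty": 0.0, "tz": 0.0, "rx": 0.0, "ry": 0.0, "rz": 0.0, "claw": 0.06}
    - {"tx": 0.0, "ty": 0.0, "tz": 0.02, "rx": 0.0, "ry": 0.0, "rz": 0.0, "claw": 0.06}
    - {"tx": 0.0, "ty": 0.0, "tz": 0.06, "rx": 0.0, "ry": 0.0, "rz": 0.0, "claw": 0.08}
    - {"tx": 0.0, "ty": 0.0, "tz": 0.11, "rx": 0.0, "ry": 0.0, "rz": 0.0, "claw": 0.08}
    - {"tx": -0.04, "ty": 0.04, "tz": 0.16, "rx": 0.0, "ry": 0.0, "rz": 0.5, "claw": 0.08}
    - {"tx": -0.04, "ty": 0.09, "tz": 0.2, "rx": 0.0, "ry": 0.0, "rz": 1.0, "claw": 0.08}
    - {"tx": -0.04, "ty": 0.14, "tz": 0.23, "rx": 0.0, "ry": 0.0, "rz": 1.5, "claw": 0.08}
    - {"tx": -0.04, "ty": 0.19, "tz": 0.23, "rx": 0.0, "ry": 0.0, "rz": 2.0, "claw": 0.08}
    - {"tx": -0.04, "ty": 0.24, "tz": 0.23, "rx": 0.0, "ry": 0.0, "rz": 3.0, "claw": 0.08}

```text
clock: 16.55
eef_pos: [464.6, -168.4, 210.2]
tool_rot: [3.138, 0.001, 2.993]
force: [0.9, 0.3, -0.2]
width: 79.8
```

```bash
python3 - <<'E'
from h import *
t=snap("top","top6");s=snap("scene","scene6");print(read_state()["eef_pos"].round(1),rv())
o=[]
for im,(x0,y0,x1,y1) in((t,(165,70,245,170)),(s,(240,180,320,280))):
    o.append(cv2.convertScaleAbs(cv2.resize(im[y0:y1,x0:x1],None,fx=3,fy=3,interpolation=cv2.INTER_CUBIC),alpha=1.4,beta=5))
for im,(x0,y0,x1,y1) in((t,(90,120,140,170)),(s,(350,250,400,300))):
    a=cv2.resize(im[y0:y1,x0:x1],None,fx=5,fy=5,interpolation=cv2.INTER_CUBIC);o.append(cv2.copyMakeBorder(a,0,50,0,0,cv2.BORDER_CONSTANT)[:300, :])
k=cv2.resize(s[180:250,130:230],(300,210))
row=np.zeros((580,800,3),np.uint8);row[:300,:240]=o[0];row[:300,240:480]=o[1];row[:300,480:730]=o[2];row[300:550,480:730]=o[3][:250];row[310:520,100:400]=k
cv2.imwrite("pics/c6.png",row)
for th in(1.2,1.4,1.5,1.6,1.7):print(th,((proj("top",[lip(th,-73),lip(th,73)])-[165,70]+.5)*3).round().tolist(),((proj("scene",[lip(th,-73),lip(th,73)])-[240,180]+.5)*3).round().tolist())
E
```

```text
[ 465.1 -160.6  208.6] [-0.12 -0.03  1.57]
1.2 [[177.0, 154.0], [25.0, 159.0]] [[52.0, 117.0], [193.0, 147.0]]
1.4 [[176.0, 132.0], [24.0, 137.0]] [[47.0, 127.0], [190.0, 158.0]]
1.5 [[176.0, 121.0], [24.0, 126.0]] [[44.0, 133.0], [188.0, 165.0]]
1.6 [[175.0, 111.0], [24.0, 116.0]] [[41.0, 141.0], [186.0, 173.0]]
1.7 [[175.0, 101.0], [24.0, 106.0]] [[38.0, 149.0], [183.0, 181.0]]
```

View pics/c6.png

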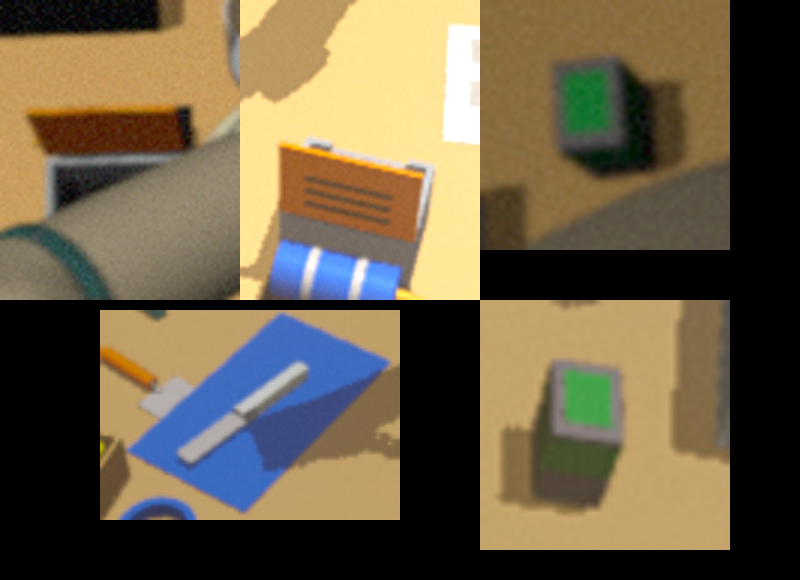

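The cover stands at about 1.6 rad and the knife lies flat on the mat, as before. The green pack's top (grey rim, green centre) shows clearly. Refining its yaw while I move over to it.

Request:
apply_moves:
  increments:
    - {"tx": 0.03, "ty": 0.05, "tz": 0.02, "rx": 0.0, "ry": 0.0, "rz": 0.3, "claw": 0.085}
    - {"tx": 0.04, "ty": 0.1, "tz": 0.03, "rx": 0.0, "ry": 0.0, "rz": 0.6, "claw": 0.085}
    - {"tx": 0.05, "ty": 0.15, "tz": 0.03, "rx": 0.0, "ry": 0.0, "rz": 0.9, "claw": 0.085}
    - {"tx": 0.06, "ty": 0.2, "tz": 0.03, "rx": 0.0, "ry": 0.0, "rz": 1.2, "claw": 0.085}
    - {"tx": 0.08, "ty": 0.245, "tz": 0.03, "rx": 0.0, "ry": 0.0, "rz": 1.5, "claw": 0.085}
    - {"tx": 0.1, "ty": 0.29, "tz": 0.03, "rx": 0.0, "ry": 0.0, "rz": 1.6, "claw": 0.085}
    - {"tx": 0.12, "ty": 0.335, "tz": 0.03, "rx": 0.0, "ry": 0.0, "rz": 1.6, "claw": 0.085}
    - {"tx": 0.13, "ty": 0.38, "tz": 0.03, "rx": 0.0, "ry": 0.0, "rz": 1.6, "claw": 0.085}
    - {"tx": 0.14, "ty": 0.425, "tz": 0.03, "rx": 0.0, "ry": 0.0, "rz": 1.6, "claw": 0.085}
    - {"tx": 0.15, "ty": 0.47, "tz": 0.03, "rx": 0.0, "ry": 0.0, "rz": 1.6, "claw": 0.085}
    - {"tx": 0.15, "ty": 0.48, "tz": 0.03, "rx": 0.0, "ry": 0.0, "rz": 1.6, "claw": 0.085}
    - {"tx": 0.15, "ty": 0.48, "tz": 0.03, "rx": 0.0, "ry": 0.0, "rz": 1.6, "claw": 0.085}

```text
clock: 17.85
eef_pos: [613.7, 313.3, 237.3]
tool_rot: [3.138, -0.003, 3.136]
force: [0.2, -0.7, 0.2]
width: 85.0
```

```bash
python3 - <<'E'
from h import *
print(read_state()["eef_pos"].round(1),rv())
# upscale green patch then fit
for n,f,roi in(("top","top6",(90,120,140,170)),("scene","scene6",(350,250,400,300)),("top","top0",(90,120,140,170))):
    im=cv2.imread(f"pics/{f}.png");x0,y0,x1,y1=roi
    b=cv2.resize(im[y0:y1,x0:x1],None,fx=8,fy=8,interpolation=cv2.INTER_CUBIC)
    g=b[:,:,1].astype(int)-(b[:,:,2].astype(int)+b[:,:,0])//2
    pk=np.percentile(g,99);m=((g>pk*.5)*255).astype(np.uint8);c=big(m);px=(c+.5)/8+[x0-.5,y0-.5]
    r=rectz(n,px,72);print(f,np.round(r[0],1),np.round(r[1],1),round(r[2],2))
E
```

```text
[613.7 313.3 237.3] [-0.04 -0.04  0.07]
top6 [616.4 320.7] [39.8 27.4] 5.33
scene6 [616.1 319.6] [40.5 27.7] 4.77
top0 [616.4 320.6] [39.7 27.2] 5.25
```

Request:
apply_moves:
  increments:
    - {"tx": 0.0026, "ty": 0.007, "tz": -0.03, "rx": 0.0, "ry": 0.0, "rz": 1.07, "claw": 0.085}
    - {"tx": 0.0026, "ty": 0.007, "tz": -0.07, "rx": 0.0, "ry": 0.0, "rz": 1.07, "claw": 0.085}
    - {"tx": 0.0026, "ty": 0.007, "tz": -0.11, "rx": 0.0, "ry": 0.0, "rz": 1.07, "claw": 0.085}
    - {"tx": 0.0026, "ty": 0.007, "tz": -0.15, "rx": 0.0, "ry": 0.0, "rz": 1.07, "claw": 0.085}
    - {"tx": 0.0026, "ty": 0.007, "tz": -0.15, "rx": 0.0, "ry": 0.0, "rz": 1.07, "claw": 0.085}
    - {"tx": 0.0026, "ty": 0.007, "tz": -0.15, "rx": 0.0, "ry": 0.0, "rz": 1.07, "claw": 0.085}

```text
clock: 18.45
eef_pos: [617.6, 315.5, 89.4]
tool_rot: [3.14, -0.002, -3.061]
force: [0.4, 0.0, -0.2]
width: 85.4
```

```bash
python3 - <<'E'
from h import *
print(read_state()["eef_pos"].round(1),rv((np.pi,0,np.pi+.089)))
s=snap("scene","scene7");e=read_state()["eef_pos"]
o=[]
for im,(x0,y0,x1,y1) in((s,(330,200,410,300)),):
    a=cv2.resize(im[y0:y1,x0:x1],None,fx=6,fy=6,interpolation=cv2.INTER_CUBIC)
    for p,c in((e,(0,0,255)),(e+[0,0,25],(255,0,255)),(e+[0,42,25+13],(255,0,0)),(e+[0,-42,25+13],(255,0,0)),([616.3,320.2,72],(0,255,255))):
        q=(proj("scene",p)[0]-[x0,y0]+.5)*6;cv2.circle(a,tuple(int(v) for v in q),3,c,-1)
    cv2.imwrite("pics/c7.png",cv2.convertScaleAbs(a,alpha=1.4,beta=5))
E
```

```text
[617.6 315.5  89.4] [-0.02 -0.02  0.09]
```

View pics/c7.png

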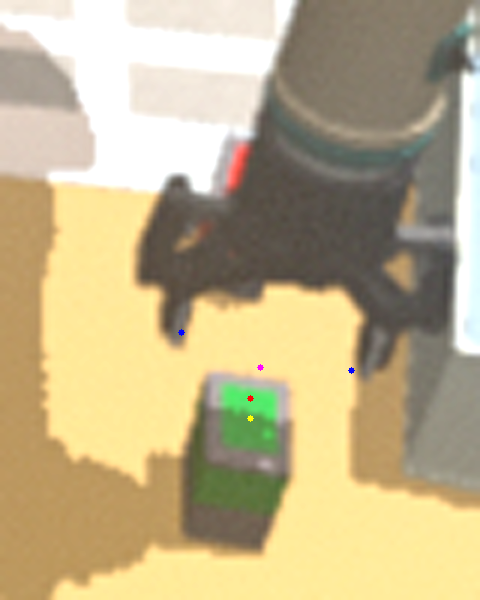

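Fingers straddle the pack evenly (fingertips at (177,338) and (373,370), pack top at (250,420)). Going down and gripping.

Request:
apply_moves:
  increments:
    - {"tx": -0.001, "ty": 0.002, "tz": -0.03, "rx": 0.0, "ry": 0.0, "rz": 0.0, "claw": 0.085}
    - {"tx": -0.001, "ty": 0.002, "tz": -0.055, "rx": 0.0, "ry": 0.0, "rz": 0.0, "claw": 0.085}
    - {"tx": -0.001, "ty": 0.002, "tz": -0.074, "rx": 0.0, "ry": 0.0, "rz": 0.0, "claw": 0.085}
    - {"tx": -0.001, "ty": 0.002, "tz": -0.074, "rx": 0.0, "ry": 0.0, "rz": 0.0, "claw": 0.085}
    - {"tx": -0.001, "ty": 0.002, "tz": -0.074, "rx": 0.0, "ry": 0.0, "rz": 0.0, "claw": 0.06}
    - {"tx": -0.001, "ty": 0.002, "tz": -0.074, "rx": 0.0, "ry": 0.0, "rz": 0.0, "claw": 0.04}
    - {"tx": -0.001, "ty": 0.002, "tz": -0.074, "rx": 0.0, "ry": 0.0, "rz": 0.0, "claw": 0.03}
    - {"tx": -0.001, "ty": 0.002, "tz": -0.074, "rx": 0.0, "ry": 0.0, "rz": 0.0, "claw": 0.03}
    - {"tx": -0.001, "ty": 0.002, "tz": -0.074, "rx": 0.0, "ry": 0.0, "rz": 0.0, "claw": 0.03}

```text
clock: 19.4
eef_pos: [617.1, 319.7, 16.3]
tool_rot: [3.138, 0.0, -3.059]
force: [-0.4, -1.2, 6.9]
width: 43.5
```

Request:
apply_moves:
  increments:
    - {"tx": 0.0, "ty": 0.0, "tz": 0.04, "rx": 0.0, "ry": 0.0, "rz": 0.0, "claw": 0.03}
    - {"tx": 0.0, "ty": 0.0, "tz": 0.09, "rx": 0.0, "ry": 0.0, "rz": 0.0, "claw": 0.03}
    - {"tx": 0.0, "ty": 0.0, "tz": 0.13, "rx": 0.0, "ry": 0.0, "rz": 0.0, "claw": 0.03}
    - {"tx": 0.0, "ty": -0.05, "tz": 0.13, "rx": 0.0, "ry": 0.0, "rz": -0.3, "claw": 0.03}
    - {"tx": -0.01, "ty": -0.1, "tz": 0.13, "rx": 0.0, "ry": 0.0, "rz": -0.6, "claw": 0.03}
    - {"tx": -0.013, "ty": -0.15, "tz": 0.13, "rx": 0.0, "ry": 0.0, "rz": -0.9, "claw": 0.03}
    - {"tx": -0.013, "ty": -0.2, "tz": 0.13, "rx": 0.0, "ry": 0.0, "rz": -0.95, "claw": 0.03}
    - {"tx": -0.013, "ty": -0.25, "tz": 0.13, "rx": 0.0, "ry": 0.0, "rz": -0.95, "claw": 0.03}
    - {"tx": -0.013, "ty": -0.293, "tz": 0.13, "rx": 0.0, "ry": 0.0, "rz": -0.95, "claw": 0.03}
    - {"tx": -0.013, "ty": -0.293, "tz": 0.13, "rx": 0.0, "ry": 0.0, "rz": -0.95, "claw": 0.03}
    - {"tx": -0.013, "ty": -0.293, "tz": 0.13, "rx": 0.0, "ry": 0.0, "rz": -0.95, "claw": 0.03}

```text
clock: 20.5
eef_pos: [602.4, 25.3, 144.5]
tool_rot: [3.138, -0.003, 3.138]
force: [0.1, 1.4, -3.0]
width: 43.2
```

```bash
python3 - <<'E'
from h import *
st=read_state();e=st["eef_pos"];print(e.round(1),rv(),st["force"].round(1),st["width"])
# pump cover fit, upscaled
for n,f,roi in(("top","top0",(165,95,240,170)),("scene","scene0",(240,215,315,290))):
    im=cv2.imread(f"pics/{f}.png");x0,y0,x1,y1=roi
    b=cv2.resize(im[y0:y1,x0:x1],None,fx=8,fy=8,interpolation=cv2.INTER_CUBIC);h=cv2.cvtColor(b,cv2.COLOR_BGR2HSV)
    m=cv2.morphologyEx(cv2.inRange(h,(8,200,70),(22,255,255)),cv2.MORPH_OPEN,np.ones((9,9)));px=(big(m)+.5)/8+[x0-.5,y0-.5]
    r=rectz(n,px,101);print(f,np.round(r[0],1),np.round(r[1],1),round(r[2],2),onz(n,px,101)[:,:2].min(0).round(1),onz(n,px,101)[:,:2].max(0).round(1))
t=snap("top","top8");s=snap("scene","scene8")
P=[e+[dx,dy,dz] for dx in(-30,30) for dy in(-22,22) for dz in(-16.3,55.7)]
x0,y0,x1,y1=245,150,325,275
a=cv2.resize(s[y0:y1,x0:x1],None,fx=4.8,fy=4.8,interpolation=cv2.INTER_CUBIC)
for q in (proj("scene",P)-[x0,y0]+.5)*4.8:cv2.circle(a,tuple(int(v) for v in q),2,(0,0,255),-1)
b=cv2.resize(t[90:180,160:250],None,fx=4.5,fy=4.5,interpolation=cv2.INTER_CUBIC)
for q in (proj("top",P)-[160,90]+.5)*4.5:cv2.circle(b,tuple(int(v) for v in q),2,(0,0,255),-1)
b=cv2.copyMakeBorder(b,0,600-b.shape[0],0,0,cv2.BORDER_CONSTANT)
cv2.imwrite("pics/c8.png",cv2.convertScaleAbs(np.hstack([a,b]),alpha=1.5,beta=10))
E
```

```text
[602.4  25.3 144.5] [-0.04 -0.03  0.04] [ 0.1  1.4 -3. ] 43.15865364903219
top0 [607.   22.8] [146.7 106.2] 89.42 [553.9 -51. ] [660.8  95.8]
scene0 [608.5  23.2] [145.8 107.2] 89.6 [554.8 -50. ] [662.6  96.1]
```

View pics/c8.png

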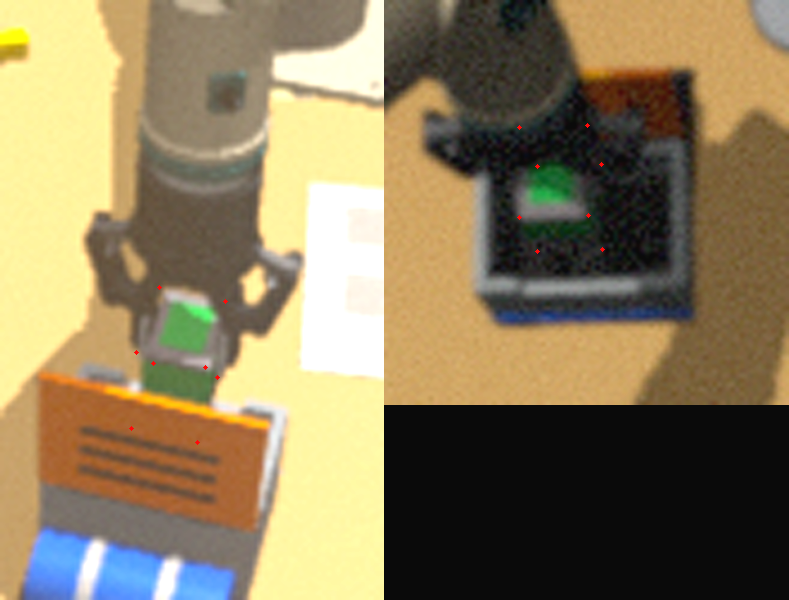

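```bash
python3 - <<'E'
from h import *
e=read_state()["eef_pos"]
def up(f,roi):
    x0,y0,x1,y1=roi;im=cv2.imread(f"pics/{f}.png")[y0:y1,x0:x1];b=cv2.resize(im,None,fx=8,fy=8,interpolation=cv2.INTER_CUBIC)
    m=cv2.inRange(cv2.cvtColor(b,cv2.COLOR_BGR2HSV),(45,80,25),(85,255,255));return m
for f,n,roi in(("scene8","scene",(265,205,300,236)),("top8","top",(265-0,0,0,0))):
    if n=="top":roi=(185,120,215,145)
    m=up(f,roi);print(n)
    for r in range(0,m.shape[0],16):
        c=np.flatnonzero(m[r]);
        if len(c)>20:print("row",round((r+.5)/8+roi[1]-.5,1),"cols",round((c[0]+.5)/8+roi[0]-.5,1),round((c[-1]+.5)/8+roi[0]-.5,1))
X=e[0]
for z,l in((55.7,"top"),(19.7,"mid")):
    print(l,"scene +x face",proj("scene",[[e[0]+30,e[1]-22,e[2]+z],[e[0]+30,e[1]+22,e[2]+z]]).round(1).tolist(),"patch",proj("scene",[[e[0]+20,e[1]-13.7,e[2]+z],[e[0]+20,e[1]+13.7,e[2]+z]]).round(1).tolist())
    print(l,"top -x face",proj("top",[[e[0]-30,e[1]-22,e[2]+z],[e[0]-30,e[1]+22,e[2]+z]]).round(1).tolist(),"patch",proj("top",[[e[0]-20,e[1]-13.7,e[2]+z],[e[0]-20,e[1]+13.7,e[2]+z]]).round(1).tolist())
E
```

```text
scene
row 214.6 cols 279.8 289.6
row 216.6 cols 279.1 288.7
row 218.6 cols 278.7 287.9
row 220.6 cols 277.8 287.6
row 222.6 cols 284.1 286.7
row 226.6 cols 275.2 280.7
row 228.6 cols 275.2 288.7
row 230.6 cols 276.7 288.2
top
row 127.6 cols 191.3 201.7
row 129.6 cols 191.6 201.9
row 131.6 cols 191.6 201.8
row 133.6 cols 191.8 201.7
row 139.6 cols 190.6 205.4
row 141.6 cols 190.9 201.8
top scene +x face [[274.0, 223.3], [288.3, 226.4]] patch [[277.5, 221.5], [286.3, 223.5]]
top top -x face [[203.8, 137.5], [188.4, 138.0]] patch [[200.9, 134.2], [191.3, 134.5]]
mid scene +x face [[273.4, 231.3], [287.4, 234.4]] patch [[276.8, 229.6], [285.5, 231.5]]
mid top -x face [[205.5, 141.3], [190.5, 141.8]] patch [[202.6, 138.2], [193.3, 138.5]]
```

Both views put the held pack within about 2 mm of the prediction. The socket is at (603.7, 23.0). Lowering.

Request:
apply_moves:
  increments:
    - {"tx": 0.0013, "ty": -0.0023, "tz": -0.02, "rx": -0.04, "ry": 0.0, "rz": -0.05, "claw": 0.03}
    - {"tx": 0.0013, "ty": -0.0023, "tz": -0.045, "rx": -0.04, "ry": 0.0, "rz": -0.05, "claw": 0.03}
    - {"tx": 0.0013, "ty": -0.0023, "tz": -0.065, "rx": -0.04, "ry": 0.0, "rz": -0.05, "claw": 0.03}
    - {"tx": 0.0013, "ty": -0.0023, "tz": -0.08, "rx": -0.04, "ry": 0.0, "rz": -0.05, "claw": 0.03}
    - {"tx": 0.0013, "ty": -0.0023, "tz": -0.085, "rx": -0.04, "ry": 0.0, "rz": -0.05, "claw": 0.03}
    - {"tx": 0.0013, "ty": -0.0023, "tz": -0.089, "rx": -0.04, "ry": 0.0, "rz": -0.05, "claw": 0.03}
    - {"tx": 0.0013, "ty": -0.0023, "tz": -0.092, "rx": -0.04, "ry": 0.0, "rz": -0.05, "claw": 0.03}

```text
clock: 21.3
eef_pos: [604.1, 25.5, 55.9]
tool_rot: [3.138, -0.002, 3.139]
force: [-12.2, 2.6, 38.0]
width: 43.4
```

Contact at the mouth, with the chamfer pushing −x (−12 N). Backing up a little and retrying 3 mm further −x.

Request:
apply_moves:
  increments:
    - {"tx": 0.0, "ty": 0.0, "tz": 0.006, "rx": 0.0, "ry": 0.0, "rz": 0.0, "claw": 0.03}
    - {"tx": -0.003, "ty": 0.0, "tz": 0.006, "rx": 0.0, "ry": 0.0, "rz": 0.0, "claw": 0.03}
    - {"tx": -0.003, "ty": 0.0, "tz": 0.002, "rx": 0.0, "ry": 0.0, "rz": 0.0, "claw": 0.03}
    - {"tx": -0.003, "ty": 0.0, "tz": 0.0, "rx": 0.0, "ry": 0.0, "rz": 0.0, "claw": 0.03}
    - {"tx": -0.003, "ty": 0.0, "tz": -0.002, "rx": 0.0, "ry": 0.0, "rz": 0.0, "claw": 0.03}

```text
clock: 21.8
eef_pos: [602.9, 23.8, 55.2]
tool_rot: [3.14, 0.002, 3.137]
force: [-6.8, -2.5, 27.6]
width: 42.9
```

Request:
apply_moves:
  increments:
    - {"tx": -0.001, "ty": 0.0, "tz": 0.002, "rx": 0.0, "ry": 0.0, "rz": 0.0, "claw": 0.03}
    - {"tx": -0.002, "ty": 0.0, "tz": 0.001, "rx": 0.0, "ry": 0.0, "rz": 0.0, "claw": 0.03}
    - {"tx": -0.003, "ty": 0.0, "tz": 0.0, "rx": 0.0, "ry": 0.0, "rz": 0.0, "claw": 0.03}
    - {"tx": -0.004, "ty": 0.0, "tz": -0.001, "rx": 0.0, "ry": 0.0, "rz": 0.0, "claw": 0.03}
    - {"tx": -0.004, "ty": 0.0, "tz": -0.001, "rx": 0.0, "ry": 0.0, "rz": 0.0, "claw": 0.03}

```text
clock: 22.3
eef_pos: [602.8, 23.8, 55.3]
tool_rot: [3.14, 0.01, 3.137]
force: [-2.1, 1.2, 33.5]
width: 43.1
```

```bash
python3 - <<'E'
from h import *
st=read_state();print(st["eef_pos"].round(1),rv(),st["force"].round(1),st["torque"].round(2),st["width"])
E
```

```text
[602.8  23.8  55.3] [-0.01  0.11  0.05] [-2.1  1.2 33.5] [0.72 0.7  0.13] 43.10707238628718
```

Request:
apply_moves:
  increments:
    - {"tx": 0.002, "ty": 0.0, "tz": 0.008, "rx": 0.0, "ry": 0.0, "rz": 0.0, "claw": 0.03}
    - {"tx": 0.003, "ty": -0.003, "tz": 0.008, "rx": 0.0, "ry": 0.0, "rz": 0.0, "claw": 0.03}
    - {"tx": 0.003, "ty": -0.003, "tz": 0.008, "rx": 0.0, "ry": 0.0, "rz": 0.0, "claw": 0.03}

```text
clock: 22.6
eef_pos: [599.7, 21.0, 56.7]
tool_rot: [-3.141, -0.003, 3.137]
force: [0.8, -0.2, -3.8]
width: 43.1
```

```bash
python3 - <<'E'
from h import *
st=read_state();print(st["eef_pos"].round(1),rv(),st["force"].round(1),st["torque"].round(2),st["width"])
E
```

```text
[599.7  21.   56.7] [ 0.01 -0.04  0.05] [ 0.8 -0.2 -3.8] [-0.02  0.05 -0.04] 43.08883637023879
```

Request:
apply_moves:
  increments:
    - {"tx": 0.0, "ty": 0.0, "tz": -0.004, "rx": 0.0, "ry": 0.0, "rz": 0.0, "claw": 0.03}
    - {"tx": 0.0, "ty": 0.0, "tz": -0.007, "rx": 0.0, "ry": 0.0, "rz": 0.0, "claw": 0.03}
    - {"tx": 0.0, "ty": 0.0, "tz": -0.009, "rx": 0.0, "ry": 0.0, "rz": 0.0, "claw": 0.03}
    - {"tx": 0.0, "ty": 0.0, "tz": -0.01, "rx": 0.0, "ry": 0.0, "rz": 0.0, "claw": 0.03}

```text
clock: 23.0
eef_pos: [606.4, 20.7, 51.3]
tool_rot: [-3.141, 0.01, 3.138]
force: [4.9, 1.6, 23.4]
width: 42.8
```

```bash
python3 - <<'E'
from h import *
st=read_state();print(st["eef_pos"].round(1),rv(),st["force"].round(1),st["torque"].round(2),st["width"])
E
```

```text
[606.4  20.7  51.3] [0.01 0.11 0.05] [ 4.9  1.6 23.4] [ 0.29 -0.34  0.07] 42.76655408986948
```

The pack slid into the mouth at (606.4, 20.7) and z dropped below chamfer level. Centring the command there and pushing on.

Request:
apply_moves:
  increments:
    - {"tx": 0.003, "ty": 0.0, "tz": 0.0, "rx": 0.0, "ry": 0.0, "rz": 0.0, "claw": 0.03}
    - {"tx": 0.006, "ty": 0.0, "tz": 0.0, "rx": 0.0, "ry": 0.0, "rz": 0.0, "claw": 0.03}
    - {"tx": 0.006, "ty": 0.0, "tz": -0.003, "rx": 0.0, "ry": 0.0, "rz": 0.0, "claw": 0.03}
    - {"tx": 0.006, "ty": 0.0, "tz": -0.006, "rx": 0.0, "ry": 0.0, "rz": 0.0, "claw": 0.03}

```text
clock: 23.4
eef_pos: [613.8, 20.6, 45.6]
tool_rot: [-3.141, 0.013, 3.137]
force: [7.1, 1.4, 25.8]
width: 43.1
```

```bash
python3 - <<'E'
from h import *
st=read_state();print(st["eef_pos"].round(1),rv(),st["force"].round(1),st["torque"].round(2),st["width"])
E
```

```text
[613.8  20.6  45.6] [0.01 0.14 0.05] [ 7.1  1.4 25.8] [ 0.32 -0.65  0.  ] 43.14520170340743
```

```bash
cat >> h.py <<'E'
def packedges(tag,e):
    for n,roi in(("scene",(255,205,305,250)),("top",(180,115,220,155))):
        im=snap(n,f"{n}{tag}");x0,y0,x1,y1=roi
        b=cv2.resize(im[y0:y1,x0:x1],None,fx=8,fy=8,interpolation=cv2.INTER_CUBIC);h=cv2.cvtColor(b,cv2.COLOR_BGR2HSV)
        m=cv2.inRange(h,(45,80,25),(85,255,255));print(n)
        for r in range(0,m.shape[0],16):
            c=np.flatnonzero(m[r])
            if len(c)>20:print(" row",round((r+.5)/8+y0-.5,1),"cols",round((c[0]+.5)/8+x0-.5,1),round((c[-1]+.5)/8+x0-.5,1),"V",int(h[r,c,2].mean()))
        for z,l in((55.7,"top"),(19.7,"mid")):
            sx=1 if n=="scene" else -1
            P=[[e[0]+sx*a,e[1]+b,e[2]+z] for a,b in((30,-22),(30,22),(20,-13.7),(20,13.7),(-20,-13.7),(-20,13.7))]
            print(" ",l,"face/patchfront/patchback",proj(n,P).round(1).tolist())
E
python3 - <<'E'
from h import *
st=read_state();e=st["eef_pos"];print(e.round(1),st["qpos"].round(3),st["qd"].round(3));packedges("9",e)
st=read_state();print(st["eef_pos"].round(1),st["force"].round(1))
E
```

```text
[613.8  20.6  45.6] [-0.449  0.872  0.631  1.772 -0.736  0.735  2.142] [ 0.017  0.029 -0.033 -0.007 -0.028 -0.084  0.029]
scene
  top face/patchfront/patchback [[269.2, 246.6], [282.7, 249.7], [272.5, 244.9], [280.9, 246.8], [275.5, 235.8], [283.7, 237.6]]
  mid face/patchfront/patchback [[268.7, 253.9], [282.0, 257.0], [271.9, 252.1], [280.2, 254.1], [274.9, 243.0], [283.0, 244.9]]
top
 row 134.6 cols 201.8 205.8 V 28
 row 136.6 cols 198.1 207.4 V 46
 row 138.6 cols 197.7 207.3 V 64
 row 144.6 cols 195.1 210.4 V 42
 row 146.6 cols 195.7 210.3 V 45
 row 148.6 cols 196.3 210.4 V 37
  top face/patchfront/patchback [[210.6, 143.9], [196.4, 144.3], [207.9, 140.9], [199.1, 141.1], [207.8, 128.5], [199.1, 128.8]]
  mid face/patchfront/patchback [[212.0, 147.2], [198.2, 147.7], [209.3, 144.3], [200.8, 144.6], [209.2, 132.3], [200.7, 132.6]]
[614.1  20.7  45.5] [ 8.3  0.8 18.8]
```

The pack slid about 10 mm up in the grip because it was resting on the rim. Lifting clear and re-measuring.

Request:
apply_moves:
  increments:
    - {"tx": 0.0, "ty": 0.0, "tz": 0.02, "rx": 0.0, "ry": 0.0, "rz": 0.0, "claw": 0.03}
    - {"tx": 0.0, "ty": 0.0, "tz": 0.05, "rx": 0.0, "ry": 0.0, "rz": 0.0, "claw": 0.03}
    - {"tx": 0.0, "ty": 0.0, "tz": 0.09, "rx": 0.0, "ry": 0.0, "rz": 0.0, "claw": 0.03}
    - {"tx": 0.0, "ty": 0.0, "tz": 0.09, "rx": 0.0, "ry": 0.0, "rz": 0.0, "claw": 0.03}
    - {"tx": 0.0, "ty": 0.0, "tz": 0.09, "rx": 0.0, "ry": 0.0, "rz": 0.0, "claw": 0.03}

```text
clock: 24.0
eef_pos: [605.8, 21.8, 130.9]
tool_rot: [3.141, -0.003, 3.138]
force: [0.2, 0.6, -4.9]
width: 43.1
```

```bash
python3 - <<'E'
from h import *
st=read_state();e=st["eef_pos"];print(e.round(1),rv(),st["force"].round(1),st["qd"].round(3));packedges("10",e)
st=read_state();print(st["eef_pos"].round(1),rv())
def up(f,roi,out):
    x0,y0,x1,y1=roi;im=cv2.imread(f"pics/{f}.png")[y0:y1,x0:x1];return cv2.convertScaleAbs(cv2.resize(im,out,interpolation=cv2.INTER_CUBIC),alpha=1.5,beta=10)
cv2.imwrite("pics/c10.png",np.hstack([up("scene10",(255,170,305,245),(400,600)),up("top10",(175,100,225,175),(400,600))]))
E
```

```text
[605.8  21.8 130.9] [-0.   -0.03  0.04] [ 0.2  0.6 -4.9] [ 0.004  0.032 -0.027  0.027 -0.001  0.006 -0.001]
scene
 row 216.6 cols 277.8 286.7 V 126
 row 218.6 cols 277.3 286.8 V 113
 row 220.6 cols 276.8 285.9 V 108
 row 222.6 cols 276.2 285.4 V 108
 row 224.6 cols 275.7 284.8 V 109
 row 226.6 cols 281.1 284.3 V 101
  top face/patchfront/patchback [[271.4, 226.5], [285.6, 229.6], [274.8, 224.8], [283.6, 226.7], [277.9, 215.8], [286.5, 217.6]]
  mid face/patchfront/patchback [[270.9, 234.4], [284.8, 237.6], [274.2, 232.7], [282.8, 234.6], [277.3, 223.7], [285.7, 225.5]]
top
 row 128.6 cols 192.9 203.1 V 47
 row 130.6 cols 192.9 203.1 V 56
 row 132.6 cols 192.8 203.3 V 72
 row 138.6 cols 190.2 207.3 V 41
 row 140.6 cols 191.1 206.9 V 44
 row 142.6 cols 191.3 207.6 V 42
  top face/patchfront/patchback [[206.7, 137.7], [191.5, 138.2], [203.8, 134.5], [194.4, 134.8], [203.8, 121.3], [194.4, 121.6]]
  mid face/patchfront/patchback [[208.3, 141.5], [193.5, 142.0], [205.5, 138.4], [196.3, 138.7], [205.4, 125.6], [196.2, 125.9]]
[604.5  22.1 129.3] [-0.   -0.07  0.04]
```

```bash
python3 - <<'E'
from h import *
for f,n,c0,c1,r0,r1 in(("scene8","scene",278,284,216,238),("scene10","scene",276,283,216,240),("top8","top",193,200,124,146),("top10","top",195,201,124,148)):
    im=cv2.imread(f"pics/{f}.png")[:,c0:c1].astype(int).mean(1);print(f)
    for r in range(r0,r1):print((r,*im[r].round().astype(int).tolist()),end=" ")
    print()
for f,rows,c0,c1 in(("scene8",(228,232),270,293),("scene10",(229,233),266,292),("top8",(137,138),184,210),("top10",(136,138),186,212)):
    im=cv2.imread(f"pics/{f}.png")[rows[0]:rows[1]].astype(int).mean(0);print(f,rows,[(c,*im[c].round().astype(int).tolist()) for c in range(c0,c1)])
E
```

```text
scene8
(216, 56, 96, 66) (217, 56, 98, 66) (218, 54, 98, 62) (219, 54, 100, 62) (220, 52, 102, 58) (221, 54, 100, 63) (222, 64, 88, 75) (223, 76, 80, 88) (224, 75, 80, 88) (225, 64, 72, 78) (226, 46, 70, 62) (227, 40, 73, 56) (228, 39, 73, 55) (229, 38, 73, 54) (230, 40, 73, 54) (231, 41, 74, 57) (232, 36, 81, 90) (233, 16, 107, 153) (234, 2, 114, 178) (235, 20, 76, 130) (236, 28, 60, 107) (237, 26, 60, 105) 
scene10
(216, 64, 101, 72) (217, 62, 102, 69) (218, 62, 103, 68) (219, 61, 105, 67) (220, 60, 105, 65) (221, 59, 106, 63) (222, 58, 107, 63) (223, 56, 108, 60) (224, 55, 109, 59) (225, 58, 108, 61) (226, 65, 101, 72) (227, 79, 89, 89) (228, 83, 86, 95) (229, 76, 81, 88) (230, 55, 68, 68) (231, 40, 69, 63) (232, 33, 87, 110) (233, 10, 113, 167) (234, 8, 101, 162) (235, 27, 66, 117) (236, 28, 60, 106) (237, 26, 60, 106) (238, 26, 59, 105) (239, 28, 61, 107) 
top8
(124, 6, 5, 7) (125, 10, 15, 9) (126, 8, 25, 4) (127, 16, 47, 10) (128, 21, 58, 8) (129, 25, 61, 8) (130, 23, 61, 10) (131, 27, 71, 12) (132, 36, 90, 17) (133, 42, 101, 20) (134, 53, 100, 43) (135, 69, 88, 68) (136, 75, 7
[... 1893 characters left out ...]
), (199, 67, 70, 71), (200, 65, 66, 70), (201, 71, 69, 73), (202, 69, 66, 73), (203, 59, 59, 63), (204, 43, 48, 50), (205, 30, 33, 29), (206, 16, 21, 6), (207, 17, 16, 16), (208, 8, 12, 4), (209, 3, 0, 6)]
top10 (136, 138) [(186, 7, 10, 11), (187, 6, 4, 0), (188, 4, 2, 0), (189, 8, 6, 8), (190, 24, 26, 27), (191, 44, 48, 48), (192, 56, 57, 58), (193, 64, 62, 66), (194, 62, 64, 64), (195, 60, 58, 60), (196, 60, 61, 62), (197, 59, 58, 62), (198, 61, 62, 63), (199, 58, 56, 62), (200, 58, 60, 60), (201, 56, 58, 58), (202, 54, 52, 56), (203, 50, 52, 54), (204, 41, 40, 42), (205, 33, 38, 34), (206, 24, 26, 18), (207, 10, 19, 8), (208, 12, 15, 13), (209, 15, 14, 18), (210, 8, 2, 4), (211, 7, 3, 6)]
```

Request:
apply_moves:
  increments:
    - {"tx": 0.0, "ty": 0.0, "tz": 0.01, "rx": 0.0, "ry": 0.0, "rz": 0.0, "claw": 0.03}
    - {"tx": 0.0, "ty": 0.0, "tz": 0.01, "rx": 0.0, "ry": 0.0, "rz": 0.0, "claw": 0.03}
    - {"tx": 0.0, "ty": 0.0, "tz": 0.01, "rx": 0.0, "ry": 0.0, "rz": 0.0, "claw": 0.03}
    - {"tx": 0.0, "ty": 0.0, "tz": 0.01, "rx": 0.0, "ry": 0.0, "rz": 0.0, "claw": 0.03}
    - {"tx": 0.0, "ty": 0.0, "tz": 0.01, "rx": 0.0, "ry": 0.0, "rz": 0.0, "claw": 0.03}

```text
clock: 24.6
eef_pos: [605.9, 21.6, 141.2]
tool_rot: [3.142, -0.003, 3.138]
force: [0.4, -0.1, -4.7]
width: 43.2
```

```bash
cat > m.py <<'E'
from h import *
from scipy.optimize import least_squares
import sys
tag=sys.argv[1];ims={}
for n in("top","scene"):
    st=read_state();e=st["eef_pos"];print(n,e.round(1),rv(),st["force"].round(1));ims[n]=snap(n,n+tag)
def P(e,d,s): # mid of near top edge + its corner columns
    return [e+d+[s*30,0,55.7],e+d+[s*30,-22,55.7],e+d+[s*30,22,55.7]]
obs=[]
def half(v,idx,lo,hi): # crossing of the mid level between lo..hi
    m=(v[lo]+v[hi])/2
    for i in range(lo,hi):
        if (v[i]-m)*(v[i+1]-m)<=0:return i+(m-v[i])/(v[i+1]-v[i])
for n,s in(("scene",1),("top",-1)):
    g=ims[n].astype(float);q=proj(n,P(e,np.zeros(3),s));c,r=q[0].round().astype(int)
    b=g[:,:,0] # blue separates grey rim from green
    prof=b[:,c-2:c+3].mean(1);k=r-5+int(np.argmax(prof[r-5:r+6]))
    row=half(prof,0,k,k+4);line=b[k-0:k+1,:].mean(0)
    print(n,"pred",q.round(1).tolist(),"rim row",k,"edge row",round(row,2),"line",[(i,int(line[i])) for i in range(int(min(q[1:,0]))-5,int(max(q[1:,0]))+7)])
    print("   prof",[(i,int(prof[i])) for i in range(r-6,r+8)])
E
python3 m.py 11
```

```text
top [605.9  21.6 141.2] [-0.   -0.03  0.05] [ 0.4 -0.1 -4.7]
scene [606.   21.6 141.2] [-0.   -0.03  0.05] [-0.2 -0.  -3.2]
scene pred [[278.6, 225.8], [271.5, 224.2], [285.7, 227.3]] rim row 225 edge row 227.35 line [(266, 70), (267, 67), (268, 66), (269, 63), (270, 62), (271, 67), (272, 69), (273, 76), (274, 77), (275, 80), (276, 80), (277, 83), (278, 82), (279, 81), (280, 80), (281, 76), (282, 89), (283, 77), (284, 70), (285, 79), (286, 94), (287, 67), (288, 67), (289, 70), (290, 48), (291, 38)]
   prof [(220, 57), (221, 54), (222, 54), (223, 57), (224, 68), (225, 80), (226, 80), (227, 66), (228, 45), (229, 37), (230, 37), (231, 37), (232, 31), (233, 8)]
top pred [[198.7, 136.8], [206.4, 136.6], [191.0, 137.0]] rim row 134 edge row 136.16 line [(186, 15), (187, 12), (188, 16), (189, 31), (190, 53), (191, 66), (192, 67), (193, 71), (194, 63), (195, 63), (196, 71), (197, 63), (198, 71), (199, 68), (200, 68), (201, 62), (202, 64), (203, 59), (204, 48), (205, 31), (206, 22), (207, 20), (208, 11), (209, 0), (210, 0), (211, 23), (212, 6)]
   prof [(131, 30), (132, 36), (133, 57), (134, 66), (135, 64), (136, 44), (137, 26), (138, 16), (139, 21), (140, 13), (141, 17), (142, 22), (143, 29), (144, 31)]
```

```bash
python3 - <<'E'
from h import *
e=read_state()["eef_pos"]
o=[]
for n,(x0,y0,x1,y1) in(("scene",(255,190,305,265)),("top",(170,105,220,180))):
    im=cv2.imread(f"pics/{n}11.png");a=cv2.convertScaleAbs(cv2.resize(im[y0:y1,x0:x1],(400,600),interpolation=cv2.INTER_CUBIC),alpha=1.9,beta=10)
    C=[e+[a_,b,c] for c in(-16.3,55.7) for a_,b in((-30,-22),(30,-22),(30,22),(-30,22))]
    q=((proj(n,C)-[x0,y0]+.5)*8).astype(int)
    for i in range(4):
        for u,v in((i,(i+1)%4),(i+4,(i+1)%4+4),(i,i+4)):cv2.line(a,tuple(map(int,q[u])),tuple(map(int,q[v])),(0,0,255),1)
    o.append(a)
cv2.imwrite("pics/c11.png",np.hstack(o))
E
```

```text
(no output)
```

View pics/c11.png

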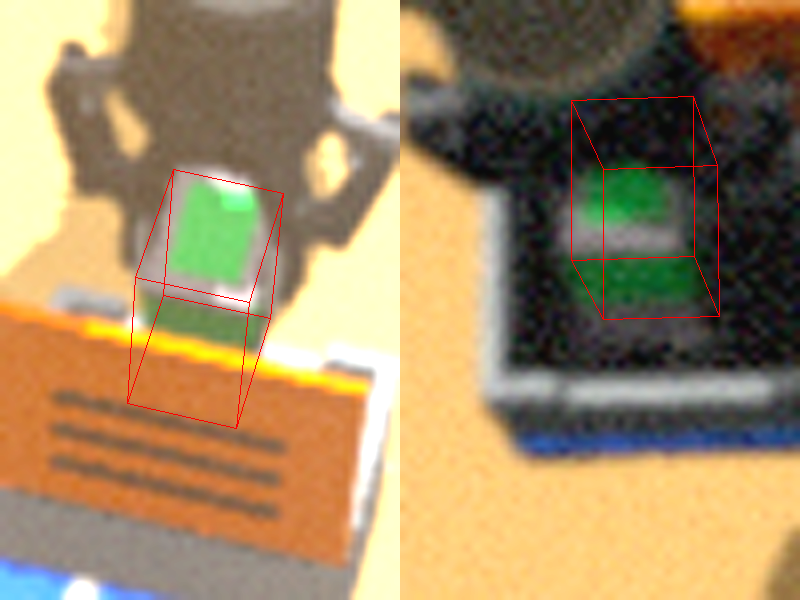

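The top view shows the pack pitched in the grip (foot swung about 10 mm towards −x). Both views put its real y about 4 mm above the reading. I'll set it upright on free bench at y≈215, let it square up, and regrip.

Request:
apply_moves:
  increments:
    - {"tx": 0.0, "ty": 0.05, "tz": 0.0, "rx": 0.0, "ry": 0.0, "rz": 0.0, "claw": 0.03}
    - {"tx": 0.0, "ty": 0.1, "tz": 0.0, "rx": 0.0, "ry": 0.0, "rz": 0.0, "claw": 0.03}
    - {"tx": 0.0, "ty": 0.15, "tz": 0.0, "rx": 0.0, "ry": 0.0, "rz": 0.0, "claw": 0.03}
    - {"tx": 0.0, "ty": 0.194, "tz": 0.0, "rx": 0.0, "ry": 0.0, "rz": 0.0, "claw": 0.03}
    - {"tx": 0.0, "ty": 0.194, "tz": -0.04, "rx": 0.0, "ry": 0.0, "rz": 0.0, "claw": 0.03}
    - {"tx": 0.0, "ty": 0.194, "tz": -0.08, "rx": 0.0, "ry": 0.0, "rz": 0.0, "claw": 0.03}
    - {"tx": 0.0, "ty": 0.194, "tz": -0.11, "rx": 0.0, "ry": 0.0, "rz": 0.0, "claw": 0.03}
    - {"tx": 0.0, "ty": 0.194, "tz": -0.115, "rx": 0.0, "ry": 0.0, "rz": 0.0, "claw": 0.03}
    - {"tx": 0.0, "ty": 0.194, "tz": -0.118, "rx": 0.0, "ry": 0.0, "rz": 0.0, "claw": 0.03}
    - {"tx": 0.0, "ty": 0.194, "tz": -0.12, "rx": 0.0, "ry": 0.0, "rz": 0.0, "claw": 0.03}
    - {"tx": 0.0, "ty": 0.194, "tz": -0.121, "rx": 0.0, "ry": 0.0, "rz": 0.0, "claw": 0.03}

```text
clock: 25.8
eef_pos: [607.6, 215.7, 22.1]
tool_rot: [3.141, 0.001, 3.137]
force: [0.6, -0.3, -3.8]
width: 42.9
```

Request:
apply_moves:
  increments:
    - {"tx": 0.0, "ty": 0.0, "tz": -0.001, "rx": 0.0, "ry": 0.0, "rz": 0.0, "claw": 0.03}
    - {"tx": 0.0, "ty": 0.0, "tz": -0.002, "rx": 0.0, "ry": 0.0, "rz": 0.0, "claw": 0.03}
    - {"tx": 0.0, "ty": 0.0, "tz": -0.003, "rx": 0.0, "ry": 0.0, "rz": 0.0, "claw": 0.03}
    - {"tx": 0.0, "ty": 0.0, "tz": -0.004, "rx": 0.0, "ry": 0.0, "rz": 0.0, "claw": 0.03}

```text
clock: 26.2
eef_pos: [606.8, 215.8, 18.7]
tool_rot: [3.14, -0.001, 3.138]
force: [-5.0, -1.0, 14.6]
width: 43.3
```

Request:
apply_moves:
  increments:
    - {"tx": 0.0, "ty": 0.0, "tz": 0.0, "rx": 0.0, "ry": 0.0, "rz": 0.0, "claw": 0.05}
    - {"tx": 0.0, "ty": 0.0, "tz": 0.0, "rx": 0.0, "ry": 0.0, "rz": 0.0, "claw": 0.065}
    - {"tx": 0.0, "ty": 0.0, "tz": 0.0, "rx": 0.0, "ry": 0.0, "rz": 0.0, "claw": 0.08}
    - {"tx": 0.0, "ty": 0.0, "tz": 0.0, "rx": 0.0, "ry": 0.0, "rz": 0.0, "claw": 0.08}
    - {"tx": 0.0, "ty": 0.0, "tz": 0.0, "rx": 0.0, "ry": 0.0, "rz": 0.0, "claw": 0.08}
    - {"tx": 0.0, "ty": 0.0, "tz": 0.0, "rx": 0.0, "ry": 0.0, "rz": 0.0, "claw": 0.08}
    - {"tx": 0.0, "ty": 0.0, "tz": 0.05, "rx": 0.0, "ry": 0.0, "rz": 0.0, "claw": 0.08}
    - {"tx": -0.03, "ty": 0.0, "tz": 0.1, "rx": 0.0, "ry": 0.0, "rz": 0.0, "claw": 0.08}
    - {"tx": -0.08, "ty": 0.0, "tz": 0.15, "rx": 0.0, "ry": 0.0, "rz": 0.0, "claw": 0.08}
    - {"tx": -0.1, "ty": -0.05, "tz": 0.15, "rx": 0.0, "ry": 0.0, "rz": 0.0, "claw": 0.08}
    - {"tx": -0.1, "ty": -0.1, "tz": 0.15, "rx": 0.0, "ry": 0.0, "rz": 0.0, "claw": 0.08}
    - {"tx": -0.1, "ty": -0.13, "tz": 0.15, "rx": 0.0, "ry": 0.0, "rz": 0.0, "claw": 0.08}

```text
clock: 27.4
eef_pos: [505.0, 84.7, 167.6]
tool_rot: [3.141, -0.001, 3.139]
force: [1.2, -0.7, 0.2]
width: 79.8
```

```bash
cat > g.py <<'E'
from h import *
import sys
tag=sys.argv[1];print(read_state()["eef_pos"].round(1),rv())
p=[610,219,72]
for n in("top","scene"):
    im=snap(n,n+tag);c=proj(n,p)[0].astype(int);x0,y0=c-18;x1,y1=c+18
    b=cv2.resize(im[y0:y1,x0:x1],None,fx=8,fy=8,interpolation=cv2.INTER_CUBIC).astype(int)
    g=b[:,:,1]-(b[:,:,2]+b[:,:,0])//2;m=((g>np.percentile(g,99)*.5)*255).astype(np.uint8);k=big(m);px=(k+.5)/8+[x0-.5,y0-.5]
    r=rectz(n,px,72);print(n,np.round(r[0],1),np.round(r[1],1),round(r[2],2))
E
python3 g.py 12
```

```text
[505.   84.7 167.6] [-0.01 -0.01  0.03]
top [653.4 226.8] [21.1 33.9] 84.33
scene [590.4 217.6] [40.1 27.9] 0.23
```

The scene view shows the pack standing upright at (590.4, 217.6), patch size as before. The arm occludes the top view, whose fit is nonsense (21×34), so I'm discarding it. Regripping lower.

Request:
apply_moves:
  increments:
    - {"tx": 0.03, "ty": 0.04, "tz": 0.0, "rx": 0.0, "ry": 0.0, "rz": 0.0, "claw": 0.085}
    - {"tx": 0.06, "ty": 0.08, "tz": 0.0, "rx": 0.0, "ry": 0.0, "rz": 0.0, "claw": 0.085}
    - {"tx": 0.0854, "ty": 0.12, "tz": 0.0, "rx": 0.0, "ry": 0.0, "rz": 0.0, "claw": 0.085}
    - {"tx": 0.0854, "ty": 0.131, "tz": -0.02, "rx": 0.0, "ry": 0.0, "rz": 0.0, "claw": 0.085}
    - {"tx": 0.0854, "ty": 0.131, "tz": -0.06, "rx": 0.0, "ry": 0.0, "rz": 0.0, "claw": 0.085}
    - {"tx": 0.0854, "ty": 0.131, "tz": -0.08, "rx": 0.0, "ry": 0.0, "rz": 0.0, "claw": 0.085}
    - {"tx": 0.0854, "ty": 0.131, "tz": -0.08, "rx": 0.0, "ry": 0.0, "rz": 0.0, "claw": 0.085}
    - {"tx": 0.0854, "ty": 0.131, "tz": -0.08, "rx": 0.0, "ry": 0.0, "rz": 0.0, "claw": 0.085}
    - {"tx": 0.0854, "ty": 0.131, "tz": -0.08, "rx": 0.0, "ry": 0.0, "rz": 0.0, "claw": 0.085}

```text
clock: 28.4
eef_pos: [592.9, 216.5, 88.1]
tool_rot: [3.141, 0.001, 3.137]
force: [0.6, 0.4, -0.3]
width: 84.8
```

```bash
sed -i 's/p=\[610,219,72\]/p=[592,218,72]/' g.py; python3 g.py 13
```

```text
[592.9 216.5  88.1] [-0.01  0.01  0.05]
top [589.7 218.1] [27.7 37.5] 89.0
scene [588.3 217.6] [27.5 35.7] 88.65
```

Request:
apply_moves:
  increments:
    - {"tx": -0.0025, "ty": 0.0, "tz": -0.03, "rx": 0.0, "ry": 0.0, "rz": 0.0, "claw": 0.085}
    - {"tx": -0.0025, "ty": 0.0, "tz": -0.06, "rx": 0.0, "ry": 0.0, "rz": 0.0, "claw": 0.085}
    - {"tx": -0.0025, "ty": 0.0, "tz": -0.078, "rx": 0.0, "ry": 0.0, "rz": 0.0, "claw": 0.085}
    - {"tx": -0.0025, "ty": 0.0, "tz": -0.078, "rx": 0.0, "ry": 0.0, "rz": 0.0, "claw": 0.085}
    - {"tx": -0.0025, "ty": 0.0, "tz": -0.078, "rx": 0.0, "ry": 0.0, "rz": 0.0, "claw": 0.06}
    - {"tx": -0.0025, "ty": 0.0, "tz": -0.078, "rx": 0.0, "ry": 0.0, "rz": 0.0, "claw": 0.04}
    - {"tx": -0.0025, "ty": 0.0, "tz": -0.078, "rx": 0.0, "ry": 0.0, "rz": 0.0, "claw": 0.03}
    - {"tx": -0.0025, "ty": 0.0, "tz": -0.078, "rx": 0.0, "ry": 0.0, "rz": 0.0, "claw": 0.03}
    - {"tx": -0.0025, "ty": 0.0, "tz": -0.078, "rx": 0.0, "ry": 0.0, "rz": 0.0, "claw": 0.03}

```text
clock: 29.4
eef_pos: [590.3, 216.5, 10.1]
tool_rot: [3.141, 0.0, 3.137]
force: [0.7, -0.8, 6.3]
width: 43.3
```

```bash
python3 g.py 14; python3 -c "
from h import *
s=read_state();print(s['eef_pos'],s['force'],s['torque'],s['width'])"
```

```text
[590.3 216.5  10.1] [-0.01  0.01  0.05]
top [580.1 219.5] [27.7 20.5] 88.16
scene [588.5 218.6] [29. 44.] 89.06
[590.37873018 216.48684206  10.07790472] [ 0.6821175  -1.00589495  5.24429612] [0.06198016 0.08732612 0.03568203] 43.52632966905973
```

Request:
apply_moves:
  increments:
    - {"tx": 0.0, "ty": 0.0, "tz": 0.04, "rx": 0.0, "ry": 0.0, "rz": 0.0, "claw": 0.03}
    - {"tx": 0.0, "ty": 0.0, "tz": 0.08, "rx": 0.0, "ry": 0.0, "rz": 0.0, "claw": 0.03}
    - {"tx": 0.0, "ty": 0.0, "tz": 0.12, "rx": 0.0, "ry": 0.0, "rz": 0.0, "claw": 0.03}
    - {"tx": 0.005, "ty": -0.04, "tz": 0.125, "rx": 0.0, "ry": 0.0, "rz": 0.0, "claw": 0.03}
    - {"tx": 0.01, "ty": -0.08, "tz": 0.125, "rx": 0.0, "ry": 0.0, "rz": 0.0, "claw": 0.03}
    - {"tx": 0.013, "ty": -0.12, "tz": 0.125, "rx": 0.0, "ry": 0.0, "rz": 0.0, "claw": 0.03}
    - {"tx": 0.013, "ty": -0.16, "tz": 0.125, "rx": 0.0, "ry": 0.0, "rz": 0.0, "claw": 0.03}
    - {"tx": 0.013, "ty": -0.19, "tz": 0.125, "rx": 0.0, "ry": 0.0, "rz": 0.0, "claw": 0.03}
    - {"tx": 0.013, "ty": -0.196, "tz": 0.125, "rx": 0.0, "ry": 0.0, "rz": 0.0, "claw": 0.03}
    - {"tx": 0.013, "ty": -0.196, "tz": 0.125, "rx": 0.0, "ry": 0.0, "rz": 0.0, "claw": 0.03}
    - {"tx": 0.013, "ty": -0.196, "tz": 0.125, "rx": 0.0, "ry": 0.0, "rz": 0.0, "claw": 0.03}
    - {"tx": 0.013, "ty": -0.196, "tz": 0.125, "rx": 0.0, "ry": 0.0, "rz": 0.0, "claw": 0.03}

```text
clock: 30.7
eef_pos: [601.8, 23.0, 133.0]
tool_rot: [3.14, -0.003, 3.141]
force: [-1.0, 0.2, -4.1]
width: 43.2
```

```bash
sed -i 's/55\.7/61.9/g' m.py; python3 m.py 15
```

```text
top [601.8  23.  133. ] [-0.02 -0.04  0.01] [-1.   0.2 -4.1]
scene [601.9  22.7 133.1] [-0.01 -0.03  0.01] [ 0.5  0.1 -3.7]
scene pred [[279.2, 225.3], [272.1, 223.8], [286.3, 226.9]] rim row 224 edge row 226.03 line [(267, 60), (268, 64), (269, 63), (270, 57), (271, 53), (272, 66), (273, 66), (274, 69), (275, 75), (276, 75), (277, 76), (278, 78), (279, 78), (280, 75), (281, 75), (282, 78), (283, 78), (284, 68), (285, 70), (286, 88), (287, 88), (288, 62), (289, 67), (290, 59), (291, 44), (292, 37)]
   prof [(219, 53), (220, 50), (221, 50), (222, 51), (223, 64), (224, 76), (225, 75), (226, 59), (227, 45), (228, 41), (229, 38), (230, 40), (231, 40), (232, 32)]
top pred [[198.4, 138.4], [206.1, 138.1], [190.7, 138.6]] rim row 137 edge row 138.58 line [(185, 5), (186, 0), (187, 0), (188, 3), (189, 17), (190, 42), (191, 63), (192, 74), (193, 75), (194, 75), (195, 74), (196, 72), (197, 75), (198, 76), (199, 73), (200, 78), (201, 73), (202, 70), (203, 62), (204, 53), (205, 34), (206, 21), (207, 12), (208, 11), (209, 8), (210, 0), (211, 13), (212, 0)]
   prof [(132, 25), (133, 32), (134, 45), (135, 64), (136, 72), (137, 74), (138, 58), (139, 33), (140, 17), (141, 12), (142, 17), (143, 12), (144, 14), (145, 16)]
```

The pack is square again: real = reading + (0.4, 2.8). The target reading is (603.4, 20.2). Lowering to just above the mouth.

Request:
apply_moves:
  increments:
    - {"tx": 0.0016, "ty": -0.0025, "tz": -0.03, "rx": 0.0, "ry": 0.0, "rz": -0.08, "claw": 0.03}
    - {"tx": 0.0016, "ty": -0.0025, "tz": -0.06, "rx": 0.0, "ry": 0.0, "rz": -0.08, "claw": 0.03}
    - {"tx": 0.0016, "ty": -0.0025, "tz": -0.073, "rx": 0.0, "ry": 0.0, "rz": -0.08, "claw": 0.03}
    - {"tx": 0.0016, "ty": -0.0025, "tz": -0.073, "rx": 0.0, "ry": 0.0, "rz": -0.08, "claw": 0.03}
    - {"tx": 0.0016, "ty": -0.0025, "tz": -0.073, "rx": 0.0, "ry": 0.0, "rz": -0.08, "claw": 0.03}
    - {"tx": 0.0016, "ty": -0.0025, "tz": -0.073, "rx": 0.0, "ry": 0.0, "rz": -0.08, "claw": 0.03}

```text
clock: 31.4
eef_pos: [604.9, 17.9, 61.9]
tool_rot: [-3.141, 0.001, 3.131]
force: [1.1, -0.8, -3.1]
width: 43.1
```

Request:
apply_moves:
  increments:
    - {"tx": -0.0012, "ty": 0.002, "tz": -0.003, "rx": 0.0, "ry": 0.0, "rz": 0.05, "claw": 0.03}
    - {"tx": -0.0012, "ty": 0.002, "tz": -0.003, "rx": 0.0, "ry": 0.0, "rz": 0.05, "claw": 0.03}
    - {"tx": -0.0012, "ty": 0.002, "tz": -0.003, "rx": 0.0, "ry": 0.0, "rz": 0.05, "claw": 0.03}
    - {"tx": -0.0012, "ty": 0.002, "tz": -0.003, "rx": 0.0, "ry": 0.0, "rz": 0.05, "claw": 0.03}
    - {"tx": -0.0012, "ty": 0.002, "tz": -0.003, "rx": 0.0, "ry": 0.0, "rz": 0.05, "claw": 0.03}

```text
clock: 31.9
eef_pos: [602.5, 20.0, 57.6]
tool_rot: [-3.142, -0.002, 3.135]
force: [-0.9, -0.3, -3.9]
width: 43.5
```

Request:
apply_moves:
  increments:
    - {"tx": 0.0005, "ty": 0.0, "tz": -0.002, "rx": 0.0, "ry": 0.0, "rz": 0.0, "claw": 0.03}
    - {"tx": 0.0005, "ty": 0.0, "tz": -0.004, "rx": 0.0, "ry": 0.0, "rz": 0.0, "claw": 0.03}
    - {"tx": 0.0005, "ty": 0.0, "tz": -0.006, "rx": 0.0, "ry": 0.0, "rz": 0.0, "claw": 0.03}
    - {"tx": 0.0005, "ty": 0.0, "tz": -0.008, "rx": 0.0, "ry": 0.0, "rz": 0.0, "claw": 0.03}
    - {"tx": 0.0005, "ty": 0.0, "tz": -0.0095, "rx": 0.0, "ry": 0.0, "rz": 0.0, "claw": 0.03}
    - {"tx": 0.0005, "ty": 0.0, "tz": -0.0105, "rx": 0.0, "ry": 0.0, "rz": 0.0, "claw": 0.03}

```text
clock: 32.5
eef_pos: [602.8, 20.1, 46.7]
tool_rot: [3.142, -0.002, 3.135]
force: [0.7, -0.0, -3.2]
width: 43.3
```

```bash
python3 -c "
from h import *
s=read_state();print(s['eef_pos'],rv(),s['force'],s['torque'],s['width'])"
```

```text
[602.83411755  20.09442348  46.71628671] [-0.   -0.03  0.08] [ 0.65414585 -0.01256511 -3.23600069] [ 0.00391872  0.005499   -0.01209465] 43.3222499120958
```

In the mouth with no contact force. Pressing on home.

Request:
apply_moves:
  increments:
    - {"tx": 0.0, "ty": 0.0, "tz": -0.003, "rx": 0.0, "ry": 0.0, "rz": 0.0, "claw": 0.03}
    - {"tx": 0.0, "ty": 0.0, "tz": -0.006, "rx": 0.0, "ry": 0.0, "rz": 0.0, "claw": 0.03}
    - {"tx": 0.0, "ty": 0.0, "tz": -0.009, "rx": 0.0, "ry": 0.0, "rz": 0.0, "claw": 0.03}
    - {"tx": 0.0, "ty": 0.0, "tz": -0.012, "rx": 0.0, "ry": 0.0, "rz": 0.0, "claw": 0.03}

```text
clock: 32.9
eef_pos: [602.9, 20.0, 34.6]
tool_rot: [3.142, -0.002, 3.135]
force: [-0.1, -0.2, -3.4]
width: 43.2
```

Request:
apply_moves:
  increments:
    - {"tx": 0.0, "ty": 0.0, "tz": -0.003, "rx": 0.0, "ry": 0.0, "rz": 0.0, "claw": 0.03}
    - {"tx": 0.0, "ty": 0.0, "tz": -0.006, "rx": 0.0, "ry": 0.0, "rz": 0.0, "claw": 0.03}
    - {"tx": 0.0, "ty": 0.0, "tz": -0.009, "rx": 0.0, "ry": 0.0, "rz": 0.0, "claw": 0.03}
    - {"tx": 0.0, "ty": 0.0, "tz": -0.011, "rx": 0.0, "ry": 0.0, "rz": 0.0, "claw": 0.03}
    - {"tx": 0.0, "ty": 0.0, "tz": -0.0125, "rx": 0.0, "ry": 0.0, "rz": 0.0, "claw": 0.03}
    - {"tx": 0.0, "ty": 0.0, "tz": -0.014, "rx": 0.0, "ry": 0.0, "rz": 0.0, "claw": 0.03}

```text
clock: 33.5
eef_pos: [602.9, 20.0, 22.0]
tool_rot: [3.141, -0.002, 3.135]
force: [-6.0, 1.4, 16.1]
width: 43.0
```

At 22.0 with a 16 N bottom reaction, exactly the predicted home height. Release, rise, close the fingers, and tap the pack's top to verify its height.

Request:
apply_moves:
  increments:
    - {"tx": 0.0, "ty": 0.0, "tz": 0.003, "rx": 0.0, "ry": 0.0, "rz": 0.0, "claw": 0.05}
    - {"tx": 0.0, "ty": 0.0, "tz": 0.003, "rx": 0.0, "ry": 0.0, "rz": 0.0, "claw": 0.065}
    - {"tx": 0.0, "ty": 0.0, "tz": 0.003, "rx": 0.0, "ry": 0.0, "rz": 0.0, "claw": 0.065}
    - {"tx": 0.0, "ty": 0.0, "tz": 0.003, "rx": 0.0, "ry": 0.0, "rz": 0.0, "claw": 0.065}
    - {"tx": 0.0, "ty": 0.0, "tz": 0.03, "rx": 0.0, "ry": 0.0, "rz": 0.0, "claw": 0.065}
    - {"tx": 0.0, "ty": 0.0, "tz": 0.065, "rx": 0.0, "ry": 0.0, "rz": 0.0, "claw": 0.065}
    - {"tx": 0.0, "ty": 0.0, "tz": 0.075, "rx": 0.0, "ry": 0.0, "rz": 0.0, "claw": 0.0}
    - {"tx": 0.0, "ty": 0.0, "tz": 0.075, "rx": 0.0, "ry": 0.0, "rz": 0.0, "claw": 0.0}
    - {"tx": 0.0, "ty": 0.0, "tz": 0.075, "rx": 0.0, "ry": 0.0, "rz": 0.0, "claw": 0.0}
    - {"tx": 0.0, "ty": 0.0, "tz": 0.075, "rx": 0.0, "ry": 0.0, "rz": 0.0, "claw": 0.0}
    - {"tx": 0.0, "ty": 0.0, "tz": 0.075, "rx": 0.0, "ry": 0.0, "rz": 0.0, "claw": 0.0}

```text
clock: 34.6
eef_pos: [602.1, 20.2, 94.7]
tool_rot: [-3.141, -0.004, 3.135]
force: [-0.7, 0.4, 0.2]
width: 0.0
```

Request:
apply_moves:
  increments:
    - {"tx": 0.0, "ty": 0.0, "tz": -0.01, "rx": 0.0, "ry": 0.0, "rz": 0.0, "claw": 0.0}
    - {"tx": 0.0, "ty": 0.0, "tz": -0.02, "rx": 0.0, "ry": 0.0, "rz": 0.0, "claw": 0.0}
    - {"tx": 0.0, "ty": 0.0, "tz": -0.026, "rx": 0.0, "ry": 0.0, "rz": 0.0, "claw": 0.0}
    - {"tx": 0.0, "ty": 0.0, "tz": -0.031, "rx": 0.0, "ry": 0.0, "rz": 0.0, "claw": 0.0}
    - {"tx": 0.0, "ty": 0.0, "tz": -0.035, "rx": 0.0, "ry": 0.0, "rz": 0.0, "claw": 0.0}

```text
clock: 35.1
eef_pos: [602.7, 20.0, 60.2]
tool_rot: [-3.141, -0.003, 3.135]
force: [0.2, 0.7, 0.4]
width: 0.2
```

Request:
apply_moves:
  increments:
    - {"tx": 0.0, "ty": 0.0, "tz": -0.002, "rx": 0.0, "ry": 0.0, "rz": 0.0, "claw": 0.0}
    - {"tx": 0.0, "ty": 0.0, "tz": -0.004, "rx": 0.0, "ry": 0.0, "rz": 0.0, "claw": 0.0}
    - {"tx": 0.0, "ty": 0.0, "tz": -0.006, "rx": 0.0, "ry": 0.0, "rz": 0.0, "claw": 0.0}

```text
clock: 35.4
eef_pos: [603.2, 20.0, 56.7]
tool_rot: [3.141, -0.002, 3.135]
force: [-6.6, 2.1, 26.3]
width: -0.2
```

The fingers touched at about 57.5, which with the 26 mm offset is the expected 84 mm, so the pack is home. Now over and behind the cover.

Request:
apply_moves:
  increments:
    - {"tx": 0.0, "ty": 0.0, "tz": 0.04, "rx": 0.0, "ry": 0.0, "rz": 0.0, "claw": 0.0}
    - {"tx": 0.0, "ty": 0.0, "tz": 0.09, "rx": 0.0, "ry": 0.0, "rz": 0.0, "claw": 0.0}
    - {"tx": 0.0, "ty": 0.0, "tz": 0.14, "rx": 0.0, "ry": 0.0, "rz": 0.0, "claw": 0.0}
    - {"tx": 0.0, "ty": 0.0, "tz": 0.15, "rx": 0.0, "ry": 0.0, "rz": 0.0, "claw": 0.0}
    - {"tx": 0.0, "ty": 0.0, "tz": 0.15, "rx": 0.0, "ry": 0.0, "rz": 0.0, "claw": 0.0}
    - {"tx": 0.04, "ty": 0.0, "tz": 0.15, "rx": 0.0, "ry": 0.0, "rz": 0.0, "claw": 0.0}
    - {"tx": 0.08, "ty": 0.0, "tz": 0.15, "rx": 0.0, "ry": 0.0, "rz": 0.0, "claw": 0.0}
    - {"tx": 0.117, "ty": 0.0, "tz": 0.15, "rx": 0.0, "ry": 0.0, "rz": 0.0, "claw": 0.0}
    - {"tx": 0.117, "ty": 0.0, "tz": 0.15, "rx": 0.0, "ry": 0.0, "rz": 0.0, "claw": 0.0}
    - {"tx": 0.117, "ty": 0.0, "tz": 0.15, "rx": 0.0, "ry": 0.0, "rz": 0.0, "claw": 0.0}

```text
clock: 36.4
eef_pos: [718.7, 19.7, 202.0]
tool_rot: [-3.141, -0.007, 3.134]
force: [-1.0, -0.6, -0.8]
width: 0.4
```

```bash
python3 -c "
from h import *
s=read_state();print(s['eef_pos'],rv(),s['qpos'].round(2))
t=snap('scene','scene16')
b=t[200:262,245:320];h=cv2.cvtColor(b,cv2.COLOR_BGR2HSV);m=cv2.inRange(h,(5,180,60),(24,255,255))
c=big(cv2.morphologyEx(m,cv2.MORPH_OPEN,np.ones((2,2))))+[245,200];print(cv2.boxPoints(cv2.minAreaRect(c)).round(1).tolist())
for th in(1.4,1.5,1.6,1.7):print(th,proj('scene',[lip(th,-73),lip(th,73)]).round(1).tolist())
"
```

```text
[718.65983857  19.70915174 201.96863092] [ 0.   -0.08  0.08] [-0.42  0.85  0.77  1.3  -0.59  1.22  1.93]
[[255.0, 229.0], [280.0, 229.0], [280.0, 255.0], [255.0, 255.0]]
1.4 [[255.2, 221.7], [302.7, 232.2]]
1.5 [[254.3, 223.9], [302.0, 234.5]]
1.6 [[253.3, 226.3], [301.3, 237.0]]
1.7 [[252.3, 229.0], [300.6, 239.9]]
```

Request:
apply_moves:
  increments:
    - {"tx": 0.0, "ty": 0.0, "tz": -0.03, "rx": 0.0, "ry": 0.0, "rz": 0.0, "claw": 0.0}
    - {"tx": 0.0, "ty": 0.0, "tz": -0.053, "rx": 0.0, "ry": 0.0, "rz": 0.0, "claw": 0.0}
    - {"tx": -0.01, "ty": 0.0, "tz": -0.053, "rx": 0.0, "ry": 0.0, "rz": 0.0, "claw": 0.0}
    - {"tx": -0.025, "ty": 0.0, "tz": -0.053, "rx": 0.0, "ry": 0.0, "rz": 0.0, "claw": 0.0}
    - {"tx": -0.04, "ty": 0.0, "tz": -0.053, "rx": 0.0, "ry": 0.0, "rz": 0.0, "claw": 0.0}
    - {"tx": -0.055, "ty": 0.0, "tz": -0.053, "rx": 0.0, "ry": 0.0, "rz": 0.0, "claw": 0.0}
    - {"tx": -0.07, "ty": 0.0, "tz": -0.053, "rx": 0.0, "ry": 0.0, "rz": 0.0, "claw": 0.0}
    - {"tx": -0.08, "ty": 0.0, "tz": -0.056, "rx": 0.0, "ry": 0.0, "rz": 0.0, "claw": 0.0}
    - {"tx": -0.09, "ty": 0.0, "tz": -0.061, "rx": 0.0, "ry": 0.0, "rz": 0.0, "claw": 0.0}

```text
clock: 37.35
eef_pos: [628.5, 20.5, 144.5]
tool_rot: [3.141, -0.002, 3.135]
force: [0.7, 0.4, 1.5]
width: -0.0
```

Continue down the arc.

Request:
apply_moves:
  increments:
    - {"tx": -0.006, "ty": 0.0, "tz": -0.005, "rx": 0.0, "ry": 0.0, "rz": 0.0, "claw": 0.0}
    - {"tx": -0.012, "ty": 0.0, "tz": -0.011, "rx": 0.0, "ry": 0.0, "rz": 0.0, "claw": 0.0}
    - {"tx": -0.018, "ty": 0.0, "tz": -0.02, "rx": 0.0, "ry": 0.0, "rz": 0.0, "claw": 0.0}
    - {"tx": -0.023, "ty": 0.0, "tz": -0.03, "rx": 0.0, "ry": 0.0, "rz": 0.0, "claw": 0.0}
    - {"tx": -0.028, "ty": 0.0, "tz": -0.04, "rx": 0.0, "ry": 0.0, "rz": 0.0, "claw": 0.0}
    - {"tx": -0.032, "ty": 0.0, "tz": -0.05, "rx": 0.0, "ry": 0.0, "rz": 0.0, "claw": 0.0}
    - {"tx": -0.036, "ty": 0.0, "tz": -0.058, "rx": 0.0, "ry": 0.0, "rz": 0.0, "claw": 0.0}

```text
clock: 38.05
eef_pos: [593.6, 20.0, 84.7]
tool_rot: [-3.141, -0.003, 3.135]
force: [1.0, 1.2, 1.3]
width: -0.0
```

Request:
apply_moves:
  increments:
    - {"tx": -0.003, "ty": 0.0, "tz": -0.003, "rx": 0.0, "ry": 0.0, "rz": 0.0, "claw": 0.0}
    - {"tx": -0.006, "ty": 0.0, "tz": -0.006, "rx": 0.0, "ry": 0.0, "rz": 0.0, "claw": 0.0}
    - {"tx": -0.01, "ty": 0.0, "tz": -0.009, "rx": 0.0, "ry": 0.0, "rz": 0.0, "claw": 0.0}
    - {"tx": -0.01, "ty": 0.0, "tz": -0.0115, "rx": 0.0, "ry": 0.0, "rz": 0.0, "claw": 0.0}
    - {"tx": -0.01, "ty": 0.0, "tz": -0.0135, "rx": 0.0, "ry": 0.0, "rz": 0.0, "claw": 0.0}

```text
clock: 38.55
eef_pos: [583.3, 20.0, 73.5]
tool_rot: [3.141, -0.003, 3.135]
force: [-6.4, 1.3, 23.8]
width: 0.1
```

Stopped at 73.5 with 24 N. With the offset from the pack tap (27.3) that is 100.8 mm against the cover top's 101 mm. Retract and check.

Request:
apply_moves:
  increments:
    - {"tx": 0.0, "ty": 0.0, "tz": 0.03, "rx": 0.0, "ry": 0.0, "rz": 0.0, "claw": 0.0}
    - {"tx": 0.0, "ty": 0.0, "tz": 0.08, "rx": 0.0, "ry": 0.0, "rz": 0.0, "claw": 0.0}
    - {"tx": 0.0, "ty": 0.0, "tz": 0.13, "rx": 0.0, "ry": 0.0, "rz": 0.0, "claw": 0.0}
    - {"tx": 0.0, "ty": 0.05, "tz": 0.16, "rx": 0.0, "ry": 0.0, "rz": 0.0, "claw": 0.0}
    - {"tx": -0.02, "ty": 0.1, "tz": 0.16, "rx": 0.0, "ry": 0.0, "rz": 0.0, "claw": 0.0}
    - {"tx": -0.04, "ty": 0.15, "tz": 0.16, "rx": 0.0, "ry": 0.0, "rz": 0.0, "claw": 0.0}
    - {"tx": -0.06, "ty": 0.2, "tz": 0.16, "rx": 0.0, "ry": 0.0, "rz": 0.0, "claw": 0.0}
    - {"tx": -0.06, "ty": 0.25, "tz": 0.16, "rx": 0.0, "ry": 0.0, "rz": 0.0, "claw": 0.0}
    - {"tx": -0.06, "ty": 0.3, "tz": 0.16, "rx": 0.0, "ry": 0.0, "rz": 0.0, "claw": 0.0}
    - {"tx": -0.06, "ty": 0.3, "tz": 0.16, "rx": 0.0, "ry": 0.0, "rz": 0.0, "claw": 0.0}
    - {"tx": -0.06, "ty": 0.3, "tz": 0.16, "rx": 0.0, "ry": 0.0, "rz": 0.0, "claw": 0.0}

```text
clock: 39.65
eef_pos: [522.7, 324.2, 231.5]
tool_rot: [3.141, -0.003, -3.141]
force: [-1.0, -0.1, -0.1]
width: -0.0
```

```bash
python3 - <<'E'
from h import *
print(read_state()["eef_pos"].round(1),read_state()["force"].round(1))
for n,roi in(("top",(165,95,240,170)),("scene",(240,215,315,290))):
    im=snap(n,n+"17");x0,y0,x1,y1=roi
    for tag,i in(("before",cv2.imread(f"pics/{n}0.png")),("now",im)):
        b=cv2.resize(i[y0:y1,x0:x1],None,fx=8,fy=8,interpolation=cv2.INTER_CUBIC);h=cv2.cvtColor(b,cv2.COLOR_BGR2HSV)
        m=cv2.morphologyEx(cv2.inRange(h,(8,200,70),(22,255,255)),cv2.MORPH_OPEN,np.ones((9,9)));px=(big(m)+.5)/8+[x0-.5,y0-.5]
        r=rectz(n,px,101);print(n,tag,np.round(r[0],1),np.round(r[1],1),round(r[2],2))
t=cv2.imread("pics/top17.png");s=cv2.imread("pics/scene17.png")
for n,im,k,rr in(("top",t,(310,135,350,200),(100,180,130,210)),("scene",s,(150,190,205,235),(360,218,385,250))):
    m=hsvmask(im,(0,0,100),(180,85,255),k);r=rectz(n,big(m),18) if m.any() else None;print(n,"knife",r)
    m=hsvmask(im,(0,150,60),(6,255,255),rr);print(n,"red",rectz(n,big(m),72) if m.any() else None)
E
```

```text
[522.7 324.2 231.5] [-1.  -0.1 -0.1]
top before [607.   22.8] [146.7 106.2] 89.42
top now [606.4  23.2] [148.6 107.1] 88.6
scene before [608.5  23.2] [145.8 107.2] 89.6
scene now [609.3  23.7] [145.5 106.1] 89.51
top knife ((519.2186279296875, -375.86505126953125), (27.039287567138672, 195.5918731689453), 66.8531494140625)
top red ((442.55145263671875, 310.78875732421875), (25.65300178527832, 34.790443420410156), 88.27294158935547)
scene knife ((517.2084350585938, -373.1226806640625), (32.5324821472168, 207.65048217773438), 67.31831359863281)
scene red ((441.9527893066406, 310.5114440917969), (26.0546817779541, 37.06964111328125), 84.97338104248047)
```

```bash
python3 -c "
from cell import *
print(finish_job(),read_state()['clock'])"
```

```text
the job is handed in; nothing more can be done
the job is handed in; nothing more can be done
```

I did the whole job in the order asked and handed it in at about 40 s. The blade pried the cover up and pushed it to about 1.6 rad. I then laid the knife back flat on the mat, plugged the green pack in foot down, and shut the cover with closed fingers.

**Last checks that agreed**
- **Pack:** it seated at the predicted home height with a 16 N bottom reaction. Tapping its top gave about 84 mm, as expected.
- **Cover:** pressing it shut met a firm 24 N stop at about 101 mm. Its outline is within about 1 mm of its first shut outline in both views.
- **Knife and red pack:** the knife lies on the mat within about 5 mm of where it started. The red pack has not moved.

**What failed or disagreed along the way**
- **Finger height:** the real fingertips sit about 26 mm above the reported TCP height, so the first knife grasp closed on air.
- **Prying:** the tilt I commanded ran into joint limits and the arm strayed about 90 mm sideways. The blade still lifted the cover to about 0.65 rad before it slid out at the side.
- **First insertion:** it landed on the socket rim (up to 38 N) and the pack tilted in the grip. I set it down on free bench, gripped it again and plugged it in without contact until the bottom.
- **Cameras:** the two views differed by a few millimetres on the pack while it was held. One top-view fit was hidden by the arm and I discarded it.

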